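# Turn the donated pushchair wheel until its valve stem points straight up

## Robot

A 6-joint arm with a two-finger parallel gripper is mounted at the origin on the work surface. World frame = base frame: x ahead of the robot, y to its left, z up, the work surface at z = 0. Lengths are in mm, angles in rad, forces in N, time in s.
With the tool pointing down it reaches from about 250 to 725 mm from the base axis. Payload 4 kg.
Tool frame: the origin (TCP) lies on the centre line of the jaws, within the pads' length; the fingertips stand 8 mm ahead of it and the grasp point (between the pads) lies 11 mm behind it (arm.tcp_to_tips is the distance from the TCP to the fingertips, in mm); y points along the fingers, x is the direction in which the jaws open and shut, and the axes are right-handed (so a half turn about y gives the same grasp; the last joint's range is limited). The gripper opens to 85 mm and grips with 20 to 120 N. Pads are 22 mm wide; open, the fingers measure 114 mm over their backs; the gripper's body (76 mm by 85 mm) begins 54 mm behind the grasp point. The pads swing forward as they close: fully open they stand 13 mm farther back than shut.
Start: joints at [-1.213, 0.241, 0.005, 1.335, 0, 1.571], TCP at [175.105, -468.335, 239.306] pointing down, gripper open.
Joint ranges: [-2.72, 2.72], [-1.05, 1.87], [-1.09, 1.28], [-1.99, 2.15], [-1.42, 1.44], [-3.14, 3.14]. Speed limits (rad/s): [2.79, 2.79, 3.14, 3.14, 3.14, 3.14].

## Interface

Orientations are given as a rotation vector (axis times angle).
In Python, from rig import arm gives the robot as it stands.
- The arm moves only by the tool send_rows, never from a script. Its argument "targets" is a list of rows, each a list of 3 entries, a list of its own where there are three numbers: the shift along the tool's x, y, z each as a share of 0.75 m, from -1 to 1, then the turn, a rotation vector about the tool's x, y, z each as a share of 120 degrees, from -1 to 1, then the opening, from 0 (shut) to 1 (fully open). A call has 1 to 10 rows; each row is the pose to reach, as a shift and turn from the pose commanded when the call began, along the tool's axes at that moment; what a row does not reach only later rows make up. A row lasts 1/10 s, in which the tool goes at most 50 mm and 8.59 degrees, less where a joint would pass 70% of its speed; a pose out of reach is approached as far as the arm can. A call with a number of a shift or a turn outside -1 to 1 is refused whole. A call with a gripper value outside its range is refused whole. The fingers move at their own pace and stop on an object; "squeeze" is the grip in N (left out, the last holds). Time passes only in rows, so rows that repeat a pose let the fingers close. It gives the time, the measured TCP pose, the force and the opening at its end, in the units of the state.
- arm.sense(): the state, without advancing time (a new reading comes with each control period).
- arm.get_image(name): name is "side" or "top" or "wrist"; returns a dict with "pixels" (420x560x3 uint8, red, green, blue), "range_z" (420x560 float32, mm along the optical axis (not along the pixel's ray), 0 where there is no reading), "K" (3x3 intrinsics, pixels), "rvec" (rotation vector, rad) and "tvec" (3), from world to camera coordinates, as OpenCV has them. Camera axes: x right, y down, z forward; pixel columns grow to the right and rows downward; lengths in mm; the calibration is good to about 2 mm. The wrist camera is an equidistant fisheye: a pixel r from the principal point sees the ray r / f radians off the axis. A picture is of the moment at which its call begins.
- arm.hand_in(): hands the job in, once; it reports no verdict.
Trained networks look in the newest picture that a camera, given by its name, has taken for a name from the list of things; names that differ only in an ending like _2 or _b are one class to them, and where a whole thing is asked for, a point or a joint stands for the part that bears it (a point fixed in the world has none). Each returns a list of dicts, best first, with "confidence" (0 to 1); they miss things now and then, are a little off and sometimes report something else, mostly with a low value. They report only what shows in the picture. A call takes as long as a camera call.
- arm.find_in(camera, target): "extent" ([centre column, centre row, width, height] in pixels, round what is visible of it).
The state is a dict: "clock": time; "joint_pos": joint angles; "joint_vel": joint speeds; "tau": joint torques, N m; "tool_pos": TCP position; "orientation": TCP orientation; "ft_force": force on the tool from outside, world axes, zero at the start; "wrist_torque": the same for the moment, N m; "gripper_width": finger opening in mm.
Only numpy, scipy, OpenCV 4.12 (cv2) and the standard library are available. Lean on these libraries where they do the work, as an engineer would, in place of code of your own. Each camera call takes 0.05 s, during which the arm holds its last target.

## Task

This donated pushchair wheel needs its valve in place for pumping: with your fingertips push its yellow spokes, one after another, to turn it until the valve sits at the very bottom of the wheel, straight under the axle, with its stem pointing straight up. Push gently and only on the spokes: do not pinch them, and do not push on the tyre or the valve. Leave everything else on the table where it is, and finish with the wheel at rest.

Things in the scene. Friction and masses are not known exactly. Their poses are not given: they have to be found in the camera images.
- axle (a point): Centre of the upright wheel, on its level axle, 172 mm above the table, in the wheel's middle plane; fixed to the stand, does not turn with the wheel. x runs along the axle away from the robot's side, z is up, y lies in the wheel's plane, to the left as seen from the robot. Place and yaw vary.
- stand: Fixed blue bench stand of the wheel; origin on the table straight under axle, same axes. Base plate 200 x 300 x 12 mm, from 55 mm before to 145 mm behind the wheel's middle plane, and two splayed legs 65 to 100 mm behind that plane, meeting at the axle; the robot's side of the wheel is open.
- wheel (a joint): Turn of the wheel, rad. 0 (or any whole turn, 6.283): the valve is at the bottom of the wheel, straight under the axle, its stem pointing straight up. Grows clockwise as seen from the robot (at +1.571 the valve is at the left as seen from the robot, the axle frame's +y side). Starts between 1.9 and 4.4. Turns both ways; friction (about 0.14 N m, 2 N at a spoke) keeps it where it is left.
- valve_cap (a point): Free end of the valve, the middle of the red cap's top, 78 mm from the axle. The valve is a brass stem of 9 mm with a red cap of 14 mm diameter, in the wheel's middle plane, rooted in the rim and pointing 30 mm inwards to the axle, halfway between two spokes. Its z axis points from the cap to the axle.
- spoke1: Spoke 1 of 5, yellow, 12 mm wide, 14 mm deep, 72 degrees apart, bowed out towards the robot, proud of the tyre. Origin on the axle in the wheel's middle plane, z outwards along the spoke, x along the axle away from the robot's side. Straight from z = 20 to 85 mm, at x = -41 to -27 mm, then slanting back to the rim. This one lies straight opposite the valve (points straight up when wheel is 0).
- spoke2: Spoke 2 of 5, yellow, 12 mm wide, 14 mm deep, 72 degrees apart, bowed out towards the robot, proud of the tyre. Origin on the axle in the wheel's middle plane, z outwards along the spoke, x along the axle away from the robot's side. Straight from z = 20 to 85 mm, at x = -41 to -27 mm, then slanting back to the rim. It lies 72 degrees clockwise of spoke 1 as seen from the robot.
- spoke3: Spoke 3 of 5, yellow, 12 mm wide, 14 mm deep, 72 degrees apart, bowed out towards the robot, proud of the tyre. Origin on the axle in the wheel's middle plane, z outwards along the spoke, x along the axle away from the robot's side. Straight from z = 20 to 85 mm, at x = -41 to -27 mm, then slanting back to the rim. It lies 144 degrees clockwise of spoke 1 as seen from the robot.
- spoke4: Spoke 4 of 5, yellow, 12 mm wide, 14 mm deep, 72 degrees apart, bowed out towards the robot, proud of the tyre. Origin on the axle in the wheel's middle plane, z outwards along the spoke, x along the axle away from the robot's side. Straight from z = 20 to 85 mm, at x = -41 to -27 mm, then slanting back to the rim. It lies 216 degrees clockwise of spoke 1 as seen from the robot.
- spoke5: Spoke 5 of 5, yellow, 12 mm wide, 14 mm deep, 72 degrees apart, bowed out towards the robot, proud of the tyre. Origin on the axle in the wheel's middle plane, z outwards along the spoke, x along the axle away from the robot's side. Straight from z = 20 to 85 mm, at x = -41 to -27 mm, then slanting back to the rim. It lies 288 degrees clockwise of spoke 1 as seen from the robot.
- tyre: Black tyre of the wheel, 300 mm outer, 228 mm inner diameter, 36 mm wide (18 mm either side of the middle plane); origin at the wheel's centre. Not to be pushed. Inside it a grey rim, inner radius 106 mm, 26 mm wide; in the middle a grey hub of 22 mm radius that reaches 48 mm from the middle plane towards the robot.
- valve: Valve stem with cap; origin on the axle. Not to be pushed.
- spanner: Steel spanner 150 mm long lying flat in front of the stand; origin at its underside.
- jar: Small jar with blue lid, 56 mm diameter, 62 mm high, standing in front of the stand; origin at the centre of its underside.
- sealant: Bottle with dark green cap, 44 mm diameter, 100 mm high, standing to the right of the stand; origin at the centre of its underside.
- pump: Hand pump 230 mm long, 28 mm high, 90 mm T-handle, lying to the left of the stand; origin at its underside.
- jarpack: Pack of six red-lidded jars, 166 x 110 x 69 mm, in the right front part of the table, towards the robot; origin at the centre of its underside.
- mug: White mug, 80 mm diameter, 90 mm high, at the left; origin at the centre of its underside.
- tape: Roll of orange tape, 90 mm diameter, 30 mm high, lying flat at the right; origin at the centre of its underside.

How it is judged:
By the outcome, as a careful person would: the job done as asked, in the order asked, and still so for the second after the job is handed in, with the robot touching nothing.
It also fails if it takes over 48 s, if anything falls off the work surface, if the arm or the gripper's body presses on something with over 40 N, if the wrist force passes 120 N, or if a joint passes its speed limit or range.

## Working session

There is one attempt and no reset: what is moved stays moved. The work goes in short steps, Python scripts to look and compute and a tool call to move; the robot and the scene stay as the last step left them, time stands still between calls to the robot, and variables do not carry over. Pictures are saved under pics/ and viewed, and the job is handed in when it is done.

Besides the shell and the picture viewer there is one more tool, called after "Request:" in YAML: its name, and indented under it one key for each argument. send_rows: Moves the arm, as the interface text tells. Its arguments: {"type":"object","properties":{"targets":{"type":"array","items":{"type":"array"}},"squeeze":{"type":"number"}},"required":["targets"]}

```bash
mkdir -p pics; ls; python3 - <<'E'
from rig import arm
import cv2,numpy as np
s=arm.sense();print(s)
for n in ["side","top","wrist"]:
    im=arm.get_image(n);cv2.imwrite(f"pics/{n}0.png",im["pixels"][:,:,::-1]);np.savez(f"{n}0.npz",**im)
    print(n,im["K"],im["rvec"],im["tvec"])
    for t in ["spoke1","valve_cap","valve","tyre","stand"]:
        print(t,[(d["confidence"],d["extent"]) for d in arm.find_in(n,t)][:3])
E
```

```text
pics
{'clock': 0.0, 'joint_pos': array([-1.21301461e+00,  2.41423800e-01,  3.74129736e-03,  1.33519872e+00,
        3.43226090e-05,  1.57078829e+00]), 'joint_vel': array([-1.05376048e-03, -1.16811970e-03, -5.50702297e-04,  1.62220301e-04,
       -2.91971493e-04, -3.10186326e-05]), 'tau': array([-1.27563540e-03, -3.72319508e+01,  2.52406669e+01,  1.70380605e-02,
       -9.52630171e-05, -9.24559544e-06]), 'tool_pos': array([ 174.89556888, -467.76586447,  238.41404872]), 'orientation': array([-1.3562391 ,  0.94295511, -0.94015773]), 'ft_force': array([ 0.23776437, -0.07488261, -0.41398682]), 'wrist_torque': array([-0.00805892, -0.0234494 , -0.01843519]), 'gripper_width': 85.06794076891659}
side [[515.95806614   0.         281.40087732]
 [  0.         515.95806614 208.10079731]
 [  0.           0.           1.        ]] [ 1.38005182 -2.02585739  1.01787846] [ 167.64757249  397.68506716 1341.36755377]
spoke1 [(0.66, [310.7, 193.5, 10.4, 29.2]), (0.64, [256.6, 189.3, 89.1, 86.0]), (0.62, [263.4, 210.1, 6.5, 17.5])]
valve_cap [(0.29, [252.2, 202.8, 105.0, 111.5])]
valve []
tyre [(0.86, [257.4, 187.4, 85.6, 84.4])]
stand [(0.91, [253.3, 200.2, 105.6, 112.3]), (0.36, [257.9, 189.9, 85.7, 86.6])]
top [[545.3983073    0.         286.70051321]
 [  0.         545.3983073  205.07045329]
 [  0.           0.           1.        ]] [ 2.16293309 -2.19437965  0.09371196] [ -34.21231925  512.51432414 1720.07576147]
spoke1 [(0.6, [286.2, 186.2, 27.2, 16.0]), (0.39, [275.5, 188.2, 18.0, 14.9])]
valve_cap []
valve []
tyre [(0.8, [262.6, 181.2, 101.9, 25.2])]
stand [(0.58, [263.1, 172.4, 101.3, 68.3])]
wrist [[325.1922621    0.         279.17270203]
 [  0.         325.1922621  207.67127609]
 [  0.           0.           1.        ]] [-2.35336161  1.63378346  0.26567697] [-499.27086631  -40.1530958   380.75993548]
spoke1 []
valve_cap []
valve []
tyre []
stand []
```

```bash
python3 - <<'E'
import cv2,numpy as np
a=cv2.imread("pics/side0.png");b=cv2.imread("pics/top0.png")
cv2.imwrite("pics/s_crop.png",cv2.resize(a[130:270,170:350],None,fx=4,fy=4,interpolation=cv2.INTER_CUBIC))
cv2.imwrite("pics/t_crop.png",cv2.resize(b[130:270,170:350],None,fx=4,fy=4,interpolation=cv2.INTER_CUBIC))
E
```

```text
(no output)
```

View pics/side0.png

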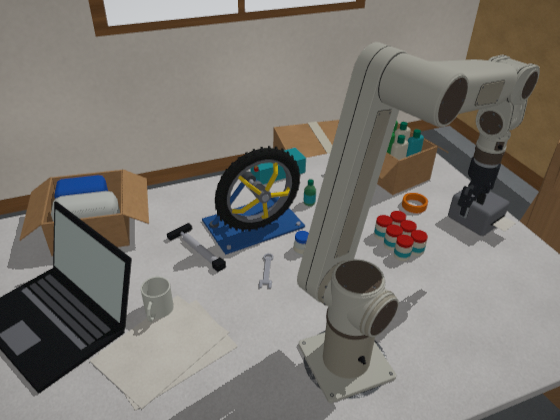

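View pics/top0.png

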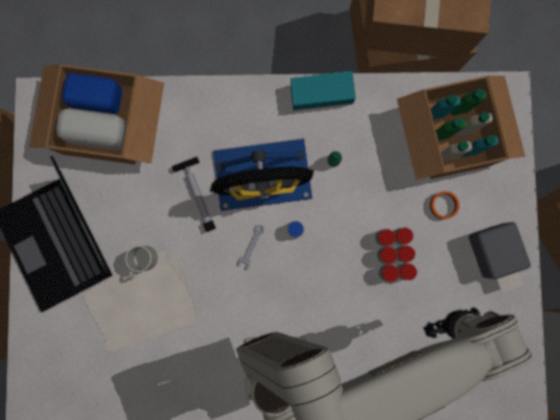

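View pics/wrist0.png

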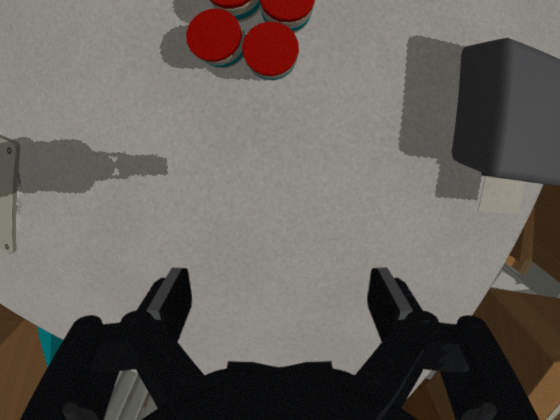

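```bash
ls pics
```

```text
s_crop.png
side0.png
t_crop.png
top0.png
wrist0.png
```

View pics/s_crop.png

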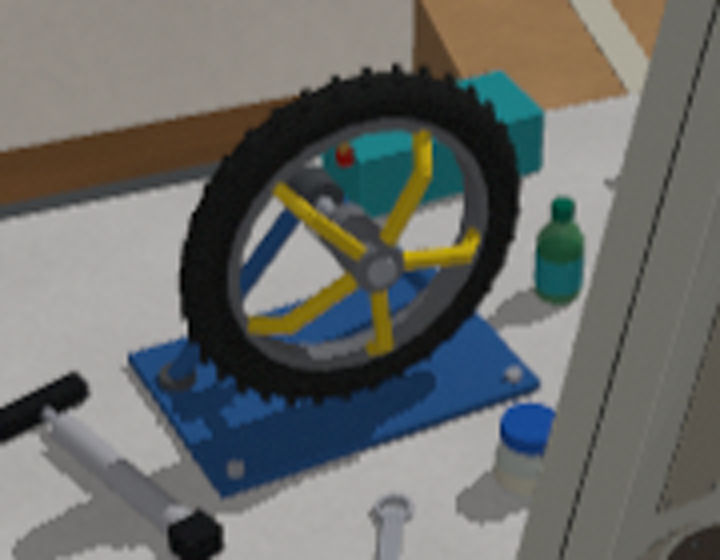

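View pics/t_crop.png

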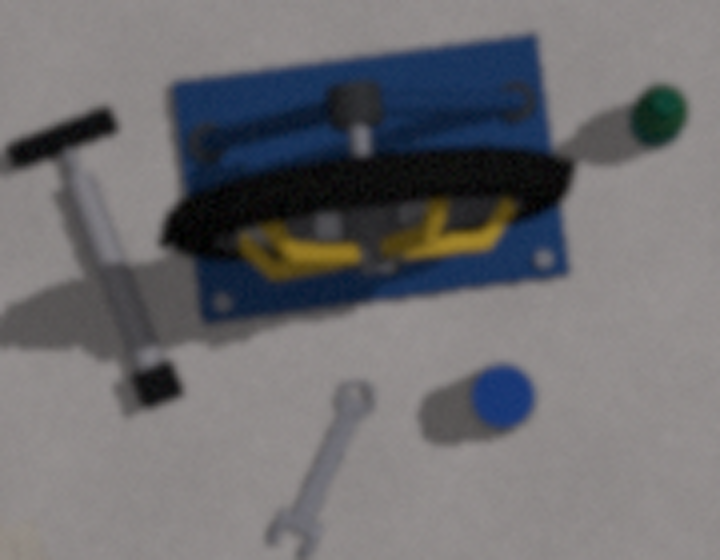

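```bash
cat > model.py <<'E'
import numpy as np,cv2
from scipy.optimize import least_squares
def proj(im,P):
    R=cv2.Rodrigues(im["rvec"])[0];c=P@R.T+im["tvec"];p=c@im["K"].T;return p[:,:2]/p[:,2:]
def T(p,L): # stand local(axle x,y; z table) -> world
    x,y,a=p[:3];c,s=np.cos(a),np.sin(a);L=np.atleast_2d(L)
    return np.c_[x+c*L[:,0]-s*L[:,1],y+s*L[:,0]+c*L[:,1],L[:,2]]
def wh(th,k,r,x): # k=0 valve, else spoke
    f=th+np.pi if k==0 else th+np.radians(72*(k-1))
    return [x,-r*np.sin(f),172+r*np.cos(f)]
E
python3 - <<'E'
from model import *
S=dict(np.load("side0.npz"));Tp=dict(np.load("top0.npz"))
cr=lambda a:np.array(a,float)/4+[170,130]-0.375
plate=[[145,150,12],[145,-150,12],[-55,-150,12],[-55,150,12]]
tobs=cr([[172,83],[535,37],[568,270],[203,322]])
sobs=cr([[381,268]])  # hub face
vob=cr([[345,155]])
f=lambda p:np.r_[(proj(Tp,T(p,plate))-tobs).ravel(),(proj(S,T(p,[[-48,0,172]]))-sobs).ravel(),(proj(S,T(p,[wh(p[3],0,78,0)]))-vob).ravel()]
best=min((least_squares(f,[500,50,0.1,t],x_scale=[100,100,1,1]) for t in (2,2.5,3,3.5,4,4.4)),key=lambda r:r.cost)
p=best.x;print(p,best.cost,best.fun.reshape(-1,2).round(1))
np.save("p0.npy",p)
im=S["pixels"][:,:,::-1].copy();im=cv2.resize(im[130:270,170:350],None,fx=4,fy=4,interpolation=cv2.INTER_CUBIC)
for k in range(1,6):
    q=(proj(S,T(p,[wh(p[3],k,20,-41),wh(p[3],k,85,-41)]))-[170,130]+.375)*4
    cv2.line(im,*[tuple(map(int,u)) for u in q],(0,0,255),1);cv2.putText(im,str(k),tuple(map(int,q[1])),0,.7,(255,0,255),2)
q=(proj(S,T(p,plate))-[170,130]+.375)*4
cv2.polylines(im,[q.astype(int)],True,(0,255,0),1)
cv2.imwrite("pics/fit.png",im)
for k in range(6):print(k,T(p,[wh(p[3],k,78 if k==0 else 85,0 if k==0 else -41)]).round(0))
# obstacles from top
R=cv2.Rodrigues(Tp["rvec"])[0]
for n,u in dict(jar=(502,396),spanA=(352,395),spanB=(292,530),pump=(150,370),seal=(658,110)).items():
    u=cr([u])[0].round().astype(int);z=Tp["range_z"][u[1],u[0]];c=np.linalg.inv(Tp["K"])@[u[0],u[1],1]*z;print(n,(R.T@(c-Tp["tvec"])).round(0))
E
```

```text
[5.71952724e+02 3.16504795e+01 1.20509102e-01 3.05923037e+00] 6.85963913364669 [[-0.7 -1.2]
 [ 0.3 -1.9]
 [ 0.6  0.6]
 [-0.8  0.1]
 [ 0.7  1.5]
 [ 0.7  1.9]]
0 [[571.  38. 250.]]
1 [[532.  20.  87.]]
2 [[522. 105. 139.]]
3 [[525.  82. 236.]]
4 [[537. -17. 245.]]
5 [[541. -55. 152.]]
jar [433. -66.  64.]
spanA [441.  52.  -2.]
spanB [333. 100.   9.]
pump [461. 213.  23.]
seal [ 652. -189.   96.]
```

View pics/fit.png

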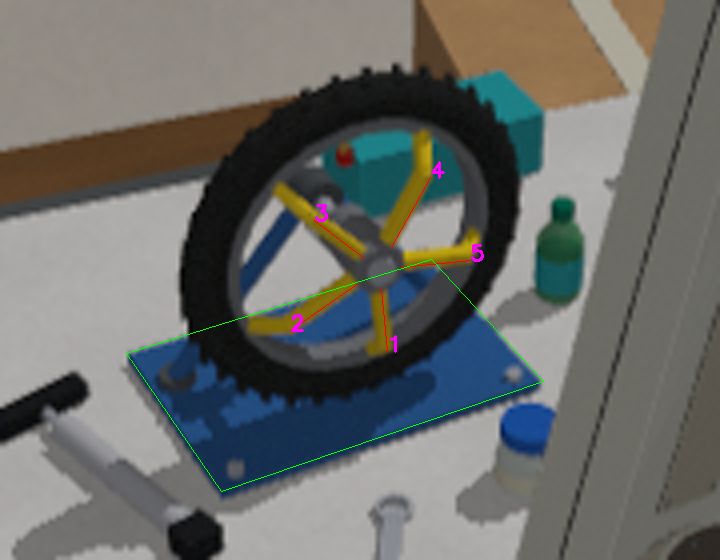

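```bash
cat >> model.py <<'E'
from scipy.spatial.transform import Rotation as Ro
def rel(s,pos,R):
    R0=Ro.from_rotvec(s["orientation"])
    d=R0.inv().apply(np.array(pos)-s["tool_pos"])/750
    t=np.degrees((R0.inv()*Ro.from_matrix(R)).as_rotvec())/120
    return d.round(4),t.round(4)
def Rt(a,ux): # tool y along axle away from robot, tool x = ux in stand axes
    A=np.array([np.cos(a),np.sin(a),0]);c,s=np.cos(a),np.sin(a)
    X=np.array([c*ux[0]-s*ux[1],s*ux[0]+c*ux[1],ux[2]]);return np.c_[X,A,np.cross(X,A)]
E
python3 - <<'E'
from rig import arm
from model import *
print(arm.tcp_to_tips,[a for a in dir(arm) if a[0]!='_'])
s=arm.sense();print(Ro.from_rotvec(s["orientation"]).as_matrix().round(2))
W=dict(np.load("wrist0.npz"));Rw=cv2.Rodrigues(W["rvec"])[0];print("cam pos",-Rw.T@W["tvec"], "axis",Rw[2])
R0=Ro.from_rotvec(s["orientation"]);print("cam in tool",R0.inv().apply(-Rw.T@W["tvec"]-s["tool_pos"]),R0.inv().apply(Rw[2]))
p=np.load("p0.npy")
for ux in ([0,1,0],[0,-1,0],[0,0,1],[0,0,-1]):
    print(ux,rel(s,[330,-100,330],Rt(p[2],ux)))
E
```

```text
8.0 ['PlanningError', 'find_in', 'get_image', 'hand_in', 'sense', 'tcp_to_tips']
[[ 0.35  0.    0.94]
 [-0.94 -0.    0.35]
 [ 0.   -1.   -0.  ]]
cam pos [ 251.86553374 -438.9297084   373.853262  ] axis [-0.29683498 -0.11071941 -0.94848838]
cam in tool [  -0.66832645 -134.52739431   82.19587789] [-3.05527217e-04  9.48489605e-01 -3.16808107e-01]
[0, 1, 0] (array([-0.3877, -0.1209,  0.3654]), array([-0.1192, -1.0005, -1.0005]))
[0, -1, 0] (array([-0.3877, -0.1209,  0.3654]), array([ 0.7462,  0.089 , -0.0889]))
[0, 0, 1] (array([-0.3877, -0.1209,  0.3654]), array([ 0.4931, -0.493 , -0.6265]))
[0, 0, -1] (array([-0.3877, -0.1209,  0.3654]), array([0.6598, 0.6598, 0.5192]))
```

```bash
python3 - <<'E'
from rig import arm
from model import *
p=np.load("p0.npy");s=arm.sense()
t=T(p,[[-140,-57,240]])[0];print(t,rel(s,t,Rt(p[2],[0,-1,0])))
E
```

```text
[439.82047046 -41.76660011 240.        ] (array([-0.4091, -0.0009,  0.5298]), array([ 0.7462,  0.089 , -0.0889]))
```

Request:
send_rows:
  targets:
    - [[-0.1, -0.08, 0.12], [0.1, 0.01, -0.01], 0]
    - [[-0.409, -0.08, 0.45], [0.746, 0.089, -0.089], 0]
    - [[-0.409, -0.08, 0.45], [0.746, 0.089, -0.089], 0]
    - [[-0.409, -0.08, 0.45], [0.746, 0.089, -0.089], 0]
    - [[-0.409, -0.08, 0.45], [0.746, 0.089, -0.089], 0]
    - [[-0.409, -0.08, 0.45], [0.746, 0.089, -0.089], 0]
    - [[-0.409, -0.08, 0.45], [0.746, 0.089, -0.089], 0]
    - [[-0.409, -0.08, 0.45], [0.746, 0.089, -0.089], 0]
    - [[-0.409, -0.08, 0.45], [0.746, 0.089, -0.089], 0]
    - [[-0.409, -0.08, 0.45], [0.746, 0.089, -0.089], 0]

```text
clock: 1.9
tool_pos: [361.8, -97.8, 325.1]
orientation: [-0.23, 0.171, -1.394]
ft_force: [-48.1, 71.1, -123.1]
gripper_width: 0.0
```

```bash
python3 - <<'E'
from rig import arm
from model import *
p=np.load("p0.npy");s=arm.sense();print(s["clock"],s["tool_pos"],s["joint_pos"].round(2),s["gripper_width"],s["ft_force"])
print(Ro.from_rotvec(s["orientation"]).as_matrix().round(2))
t=T(p,[[-140,-57,240]])[0];print(t,rel(s,t,Rt(p[2],[0,-1,0])))
E
```

```text
1.9 [361.75686537 -97.7538343  325.11977059] [-1.06 -0.53 -1.09  0.12  1.14  2.49] 0.01092290725390849 [ -48.11680107   71.06751505 -123.11432729]
[[ 0.17  0.95  0.25]
 [-0.99  0.16  0.06]
 [ 0.02 -0.26  0.97]]
[439.82047046 -41.76660011 240.        ] (array([-0.0577,  0.1406, -0.0787]), array([ 0.1255,  0.0108, -0.0227]))
```

```bash
python3 - <<'E'
from rig import arm
from model import *
for n in ["side","wrist"]:
    im=arm.get_image(n);cv2.imwrite(f"pics/{n}1.png",im["pixels"][:,:,::-1])
s=arm.sense();print(s)
E
```

```text
{'clock': 2.0, 'joint_pos': array([-1.06518735, -0.53447528, -1.0841942 ,  0.11750694,  1.14510856,
        2.48579133]), 'joint_vel': array([-0.02078409,  0.05723763, -0.03533767,  0.17961943, -0.07951843,
       -0.13965268]), 'tau': array([ 0.33183963, -2.05502026, 26.5637219 , -5.58049411,  2.26361275,
        0.80459883]), 'tool_pos': array([362.45944865, -99.06324871, 329.31792791]), 'orientation': array([-0.23744895,  0.15407769, -1.39450231]), 'ft_force': array([-1.14108772,  0.0058209 , -0.38592471]), 'wrist_torque': array([-0.17154595,  1.05077963, -0.03971288]), 'gripper_width': -0.2753395571441247}
```

View pics/side1.png

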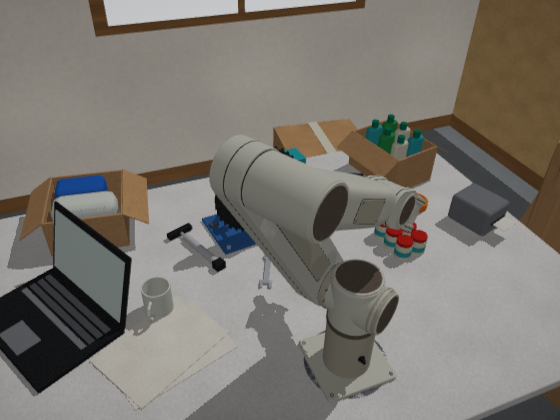

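View pics/wrist1.png

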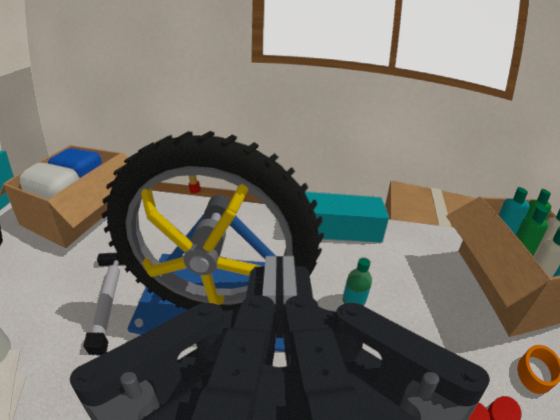

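Request:
send_rows:
  targets:
    - [[-0.005, 0.02, -0.005], [0.012, 0.001, -0.002], 0]
    - [[-0.01, 0.04, -0.01], [0.025, 0.002, -0.005], 0]
    - [[-0.015, 0.06, -0.02], [0.05, 0.004, -0.01], 0]
    - [[-0.02, 0.08, -0.03], [0.075, 0.006, -0.014], 0]
    - [[-0.03, 0.1, -0.04], [0.1, 0.008, -0.018], 0]
    - [[-0.04, 0.12, -0.05], [0.12, 0.01, -0.022], 0]
    - [[-0.05, 0.135, -0.06], [0.125, 0.011, -0.023], 0]
    - [[-0.058, 0.14, -0.07], [0.125, 0.011, -0.023], 0]
    - [[-0.058, 0.14, -0.079], [0.125, 0.011, -0.023], 0]
    - [[-0.058, 0.14, -0.079], [0.125, 0.011, -0.023], 0]

```text
clock: 3.0
tool_pos: [331.0, -128.8, 338.6]
orientation: [-0.089, 0.075, -1.418]
ft_force: [-0.1, 1.1, -0.5]
gripper_width: -0.1
```

```bash
cat > st.py <<'E'
from rig import arm
from model import *
import sys
p=np.load("p0.npy");s=arm.sense();print(s["clock"],s["tool_pos"].round(1),s["joint_pos"].round(2),s["joint_vel"].round(2),s["ft_force"].round(1))
R=Ro.from_rotvec(s["orientation"]).as_matrix();print("roterr deg",np.degrees((Ro.from_matrix(Rt(p[2],[0,-1,0])).inv()*Ro.from_matrix(R)).as_rotvec()).round(1))
A=Rt(p[2],[0,-1,0]);d=s["tool_pos"]-[p[0],p[1],172];l=np.array([d@A[:,1],-d@A[:,0],d@A[:,2]]);print("TCP in axle frame",l.round(1),"r",np.hypot(l[1],l[2]).round(1),"phi",np.degrees(np.arctan2(-l[1],l[2])).round(1))
for a in sys.argv[1:]:
    x,r,f=map(float,a.split(','));f=np.radians(f);t=T(p,[[x,-r*np.sin(f),172+r*np.cos(f)]])[0]
    print(a,*rel(s,t,A))
E
python3 st.py -110,65,67; python3 - <<'E'
from rig import arm
import cv2
im=arm.get_image("wrist");cv2.imwrite("pics/wrist2.png",im["pixels"][:,:,::-1])
E
```

```text
3.0 [ 331.  -128.8  338.6] [-1.34 -0.39 -1.09  0.24  1.44  2.21] [-0.01  0.    0.    0.21  0.   -0.21] [-0.1  1.1 -0.5]
roterr deg [-6.1 -0.2  1.8]
TCP in axle frame [-258.5 -130.3  166.6] r 211.5 phi 38.0
-110,65,67 [-0.088   0.2197 -0.1657] [ 0.051   0.0013 -0.0147]
```

View pics/wrist2.png

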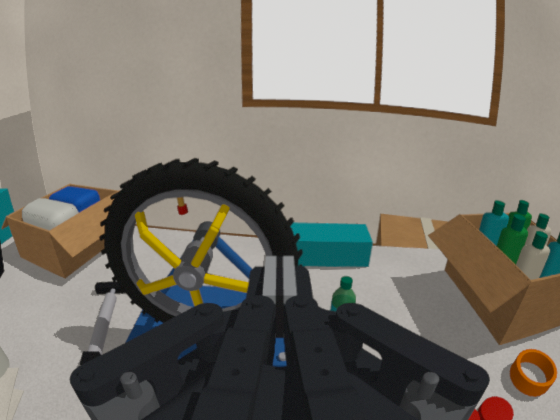

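```bash
cat > fk.py <<'E'
from model import *
Rz=lambda a:Ro.from_euler('z',a);Ry=lambda a:Ro.from_euler('y',a);Rx=lambda a:Ro.from_euler('x',a)
D=[([-1.213,.2414,.0037,1.3352,0,1.5708],[174.9,-467.77,238.4],[-1.3562,.94296,-.94016]),
([-1.06519,-.53448,-1.0842,.11751,1.14511,2.48579],[362.46,-99.06,329.3],[-.23745,.15408,-1.3945]),]
def rot(j,s5=1,s6=1):return Rz(j[0])*Ry(j[1]-j[2]+j[3])*Rz(s5*j[4])*Rx(s6*j[5])
C0=rot(D[0][0]).inv()*Ro.from_rotvec(D[0][2])
def fk(j,g):
    d,h,L2,L3,a,b=g
    v=np.array([0,0,L2])
    w=np.array([0,d,h])+Ry(j[1]).apply(v)+Ry(j[1]-j[2]).apply([L3,0,0])+Ry(j[1]-j[2]+j[3]).apply(np.array([a,0,0])+Rz(j[4]).apply([b,0,0]))
    return Rz(j[0]).apply(w)
E
python3 - <<'E'
from fk import *
from rig import arm
s=arm.sense();D.append((s["joint_pos"],s["tool_pos"],s["orientation"]))
for s5 in(1,-1):
  for s6 in(1,-1):
    C=rot(D[0][0],s5,s6).inv()*Ro.from_rotvec(D[0][2])
    print(s5,s6,[np.degrees((( rot(j,s5,s6)*C).inv()*Ro.from_rotvec(o)).magnitude()).round(2) for j,q,o in D])
f=lambda g:np.concatenate([fk(j,g)-q for j,q,o in D]+[np.array([0])])
r=least_squares(f,[0,150,400,350,80,200]);print(r.x.round(1),r.fun.round(1))
np.save("g.npy",r.x)
E
```

```text
1 1 [np.float64(0.0), np.float64(0.0), np.float64(0.0)]
1 -1 [np.float64(0.0), np.float64(104.85), np.float64(72.89)]
-1 1 [np.float64(0.0), np.float64(131.22), np.float64(164.81)]
-1 -1 [np.float64(0.0), np.float64(150.83), np.float64(167.79)]
[1.000e-01 2.538e+02 4.868e+02 3.950e+02 9.970e+01 2.953e+02] [ 0.1 -0.   0.1  0.3 -0.7 -0.1 -0.3  0.9  0.   0. ]
```

```bash
cat >> fk.py <<'E'
g=np.load("g.npy")
LO=np.array([-2.72,-1.05,-1.09,-1.99,-1.42,-3.14]);HI=np.array([2.72,1.87,1.28,2.15,1.44,3.14])
def FR(j):return rot(j)*C0
def ik(pos,R,j0):
    f=lambda j:np.r_[fk(j,g)-pos,300*(FR(j).inv()*R).as_rotvec()]
    r=least_squares(f,np.clip(j0,LO+.001,HI-.001),bounds=(LO,HI));return r.x,np.abs(r.fun).max()
def tool(p,pitch,x,r,phi,yaw=0,roll=0): # x = depth of tip centre in axle frame; angles deg; returns TCP pos, R
    ph=np.radians(phi);B=Rt(p[2]+np.radians(yaw),[0,-1,0]);Rm=Ro.from_matrix(B)*Ro.from_rotvec([-np.radians(pitch),0,0])
    tip=T(p,[[x,-r*np.sin(ph),172+r*np.cos(ph)]])[0];return tip-8*Rm.as_matrix()[:,1],Rm
def rows(s,poses):
    R0=Ro.from_rotvec(s["orientation"])
    for q,R in poses:
        print([(R0.inv().apply(q-s["tool_pos"])/750).round(4).tolist(),(np.degrees((R0.inv()*R).as_rotvec())/120).round(4).tolist(),0])
E
python3 - <<'E'
from fk import *
from rig import arm
p=np.load("p0.npy");s=arm.sense()
for pitch in (25,30,35,40):
  for phi,r in ((80,62),(67,62),(20,62),(-25,62),(-60,62)):
    for x in(-28,-90):
      q,R=tool(p,pitch,x,r,phi)
      j,e=min((ik(q,R,j0) for j0 in ([0,0,-.8,0,0,0],[0,0,-.8,0,0,1.5],[0,0,-.8,0,0,-3],[0,0,-.8,0,0,3])),key=lambda t:t[1]);print(pitch,phi,x,q.round(0),j.round(2),e.round(2))
E
```

```text
25 80 -28 [544. -33. 186.] [-0.23  0.16 -1.09 -0.77  0.32  2.98] 3.1
25 80 -90 [483. -41. 186.] [-0.35 -0.05 -1.09 -0.46  0.44  2.89] 24.25
25 67 -28 [544. -29. 200.] [-0.22  0.11 -1.09 -0.74  0.31  2.99] 0.68
25 67 -90 [482. -37. 200.] [-0.33 -0.1  -1.09 -0.43  0.42  2.91] 21.44
25 20 -28 [540.   6. 234.] [-0.09 -0.04 -1.07 -0.59  0.19  3.05] 0.0
25 20 -90 [478.  -1. 234.] [-0.17 -0.25 -1.09 -0.33  0.26  3.  ] 16.18
25 -25 -28 [534.  53. 232.] [ 0.08 -0.04 -1.09 -0.61  0.04  3.12] 0.0
25 -25 -90 [472.  46. 232.] [ 0.06 -0.28 -1.09 -0.31  0.05  3.11] 20.46
25 -60 -28 [531.  81. 206.] [ 0.18  0.03 -1.09 -0.66 -0.06 -3.11] 6.44
25 -60 -90 [469.  73. 206.] [ 0.2  -0.21 -1.09 -0.34 -0.08 -3.1 ] 29.63
30 80 -28 [545. -33. 187.] [-0.22  0.07 -1.03 -0.56  0.29  2.97] 0.0
30 80 -90 [483. -41. 187.] [-0.31 -0.08 -1.09 -0.4   0.38  2.9 ] 10.21
30 67 -28 [544. -29. 200.] [-0.2   0.02 -1.02 -0.49  0.28  2.97] 0.0
30 67 -90 [483. -37. 200.] [-0.29 -0.13 -1.09 -0.37  0.36  2.92] 6.86
30 20 -28 [540.   6. 234.] [-0.09 -0.1  -0.99 -0.35  0.18  3.04] 0.0
30 20 -90 [478.  -1. 234.] [-0.14 -0.26 -1.09 
[... 993 characters left out ...]
 ] 0.0
40 80 -28 [545. -33. 188.] [-0.19 -0.02 -0.87 -0.13  0.23  2.94] 0.0
40 80 -90 [484. -41. 188.] [-0.26 -0.15 -0.98 -0.09  0.29  2.89] 0.0
40 67 -28 [545. -29. 201.] [-0.17 -0.05 -0.85 -0.08  0.22  2.95] 0.0
40 67 -90 [483. -37. 201.] [-0.24 -0.19 -0.96 -0.04  0.28  2.9 ] 0.0
40 20 -28 [541.   6. 235.] [-0.07 -0.14 -0.81  0.04  0.14  3.02] 0.0
40 20 -90 [479.  -1. 235.] [-0.11 -0.29 -0.91  0.09  0.18  2.99] 0.0
40 -25 -28 [535.  54. 233.] [ 0.08 -0.15 -0.83  0.02  0.03  3.12] 0.0
40 -25 -90 [473.  46. 233.] [ 0.08 -0.31 -0.93  0.08  0.03  3.11] 0.0
40 -60 -28 [532.  81. 208.] [ 0.17 -0.1  -0.87 -0.08 -0.04 -3.11] 0.0
40 -60 -90 [470.  73. 208.] [ 0.19 -0.25 -0.98 -0.03 -0.05 -3.1 ] 0.0
```

```bash
sed -i 's/\*Ro.from_rotvec(\[-np.radians(pitch),0,0\])/*Ro.from_rotvec([-np.radians(pitch),0,0])*Ro.from_rotvec([0,np.radians(roll),0])/' fk.py
python3 - <<'E'
from fk import *
from rig import arm
p=np.load("p0.npy");s=arm.sense()
for roll in(-15,15):
  for phi in (67,20,-30):
   for x in(-28,-90):
    q,R=tool(p,38,x,62,phi,0,roll);print(roll,phi,x,[a.round(2) for a in ik(q,R,[0,0,-.8,0,0,2.8])])
roll=-15
q,R=tool(p,38,-90,62,67,0,roll);j,e=ik(q,R,[0,0,-.8,0,0,2.8])
if e>.1: 
  q,R=tool(p,38,-90,62,67,0,15);j,e=ik(q,R,[0,0,-.8,0,0,2.8])
j0=s["joint_pos"];print(j,e)
P=[]
for t in np.linspace(0,1,21)[1:]:
    t=t*t*(3-2*t);jj=j0+(j-j0)*t;P.append((fk(jj,g),FR(jj)))
print([np.round(a[0]).tolist() for a in P])
rows(s,P)
E
```

```text
-15 67 -28 [array([-0.18, -0.05, -0.88, -0.15,  0.24,  2.69]), np.float64(0.0)]
-15 67 -90 [array([-0.25, -0.18, -0.99, -0.11,  0.29,  2.64]), np.float64(0.0)]
-15 20 -28 [array([-0.07, -0.14, -0.85, -0.04,  0.15,  2.76]), np.float64(0.0)]
-15 20 -90 [array([-0.12, -0.3 , -0.95,  0.02,  0.19,  2.73]), np.float64(0.0)]
-15 -30 -28 [array([ 0.1 , -0.14, -0.87, -0.06,  0.02,  2.87]), np.float64(0.0)]
-15 -30 -90 [array([ 0.09, -0.31, -0.97, -0.  ,  0.02,  2.86]), np.float64(0.0)]
15 67 -28 [array([-0.23, -0.04, -0.87, -0.12,  0.3 ,  3.14]), np.float64(12.25)]
15 67 -90 [array([-0.27, -0.18, -0.99, -0.1 ,  0.32,  3.14]), np.float64(3.72)]
15 20 -28 [array([-0.16, -0.13, -0.83,  0.01,  0.27,  3.14]), np.float64(23.9)]
15 20 -90 [array([-0.21, -0.29, -0.93,  0.06,  0.3 ,  3.14]), np.float64(15.27)]
15 -30 -28 [array([-0.07, -0.14, -0.85, -0.01,  0.24,  3.14]), np.float64(41.49)]
15 -30 -90 [array([-0.12, -0.3 , -0.95,  0.05,  0.27,  3.14]), np.float64(32.5)]
[-0.25106545 -0.1844017  -0.99157753 -0.10933586  0.29013685  2.64430522] 4.912736883966316e-13
[[332.0, -127.0, 337.0], [335.0, -126
[... 916 characters left out ...]
016, -0.1083], [-0.1616, -0.0196, 0.0451], 0]
[[-0.0324, 0.1188, -0.1219], [-0.1838, -0.0293, 0.0468], 0]
[[-0.038, 0.1362, -0.1334], [-0.2037, -0.0403, 0.0469], 0]
[[-0.0443, 0.1534, -0.1426], [-0.2207, -0.0522, 0.0454], 0]
[[-0.0511, 0.1701, -0.1496], [-0.2346, -0.0643, 0.0426], 0]
[[-0.0584, 0.1858, -0.1544], [-0.2455, -0.0761, 0.0389], 0]
[[-0.0659, 0.2002, -0.1573], [-0.2535, -0.0871, 0.0348], 0]
[[-0.0733, 0.2127, -0.1588], [-0.259, -0.0968, 0.0306], 0]
[[-0.08, 0.2231, -0.1592], [-0.2625, -0.1048, 0.0268], 0]
[[-0.0855, 0.2308, -0.159], [-0.2646, -0.1108, 0.0237], 0]
[[-0.0892, 0.2357, -0.1587], [-0.2656, -0.1146, 0.0216], 0]
[[-0.0905, 0.2374, -0.1586], [-0.2659, -0.1159, 0.0209], 0]
```

Request:
send_rows:
  targets:
    - [[-0.002, 0.002, -0.002], [-0.003, 0, 0.001], 0]
    - [[-0.003, 0.007, -0.008], [-0.012, 0.001, 0.005], 0]
    - [[-0.005, 0.015, -0.018], [-0.026, 0.002, 0.01], 0]
    - [[-0.007, 0.026, -0.031], [-0.044, 0.002, 0.017], 0]
    - [[-0.01, 0.039, -0.045], [-0.065, 0.001, 0.024], 0]
    - [[-0.014, 0.053, -0.061], [-0.089, -0.001, 0.031], 0]
    - [[-0.018, 0.068, -0.077], [-0.113, -0.006, 0.037], 0]
    - [[-0.022, 0.085, -0.093], [-0.138, -0.012, 0.042], 0]
    - [[-0.027, 0.102, -0.108], [-0.162, -0.02, 0.045], 0]
    - [[-0.032, 0.119, -0.122], [-0.184, -0.029, 0.047], 0]

```text
clock: 4.05
tool_pos: [406.5, -92.9, 238.3]
orientation: [-0.444, 0.297, -1.286]
ft_force: [-0.0, -0.2, 0.2]
gripper_width: -0.4
```

```bash
python3 - <<'E'
from fk import *
from rig import arm
p=np.load("p0.npy");s=arm.sense();j0=s["joint_pos"];print(s["clock"],s["tool_pos"],j0.round(2),s["ft_force"])
q,R=tool(p,38,-90,62,67,0,-15);j,e=ik(q,R,[0,0,-.8,0,0,2.8])
P=[]
for t in np.linspace(0,1,10)[1:]:
    jj=j0+(j-j0)*t;P.append((fk(jj,g),FR(jj)))
print([np.round(a[0]).tolist() for a in P])
rows(s,P)
E
```

```text
4.05 [406.48689278 -92.94540893 238.25274991] [-0.79 -0.29 -1.04  0.07  0.86  2.43] [-0.00869892 -0.19191983  0.2142514 ]
[[413.0, -87.0, 231.0], [422.0, -83.0, 224.0], [430.0, -78.0, 218.0], [439.0, -72.0, 213.0], [448.0, -66.0, 209.0], [457.0, -60.0, 206.0], [466.0, -53.0, 203.0], [475.0, -45.0, 202.0], [483.0, -37.0, 201.0]]
[[-0.0055, 0.0142, -0.0037], [-0.0152, -0.0071, -0.0008], 0]
[[-0.0087, 0.0294, -0.0055], [-0.0291, -0.0147, -0.0027], 0]
[[-0.0123, 0.0443, -0.0061], [-0.0417, -0.0227, -0.0055], 0]
[[-0.0163, 0.059, -0.0056], [-0.0528, -0.031, -0.0092], 0]
[[-0.021, 0.0733, -0.0039], [-0.0626, -0.0395, -0.0136], 0]
[[-0.0263, 0.0873, -0.0011], [-0.0709, -0.0482, -0.0189], 0]
[[-0.0324, 0.101, 0.0029], [-0.0776, -0.0569, -0.0248], 0]
[[-0.0394, 0.1142, 0.008], [-0.0829, -0.0655, -0.0312], 0]
[[-0.0474, 0.1269, 0.0141], [-0.0866, -0.074, -0.0382], 0]
```

Tracking works well now. Continuing.

Request:
send_rows:
  targets:
    - [[-0.005, 0.014, -0.004], [-0.015, -0.007, -0.001], 0]
    - [[-0.009, 0.029, -0.005], [-0.029, -0.015, -0.003], 0]
    - [[-0.012, 0.044, -0.006], [-0.042, -0.023, -0.005], 0]
    - [[-0.016, 0.059, -0.006], [-0.053, -0.031, -0.009], 0]
    - [[-0.021, 0.073, -0.004], [-0.063, -0.04, -0.014], 0]
    - [[-0.026, 0.087, -0.001], [-0.071, -0.048, -0.019], 0]
    - [[-0.032, 0.101, 0.003], [-0.078, -0.057, -0.025], 0]
    - [[-0.039, 0.114, 0.008], [-0.083, -0.066, -0.031], 0]
    - [[-0.047, 0.127, 0.014], [-0.087, -0.074, -0.038], 0]
    - [[-0.047, 0.127, 0.014], [-0.087, -0.074, -0.038], 0]

```text
clock: 5.05
tool_pos: [483.5, -35.3, 202.0]
orientation: [-0.71, 0.266, -1.296]
ft_force: [0.4, 0.1, 0.1]
gripper_width: 0.2
```

```bash
python3 - <<'E'
from fk import *
from rig import arm
for n in ["wrist","side"]:
  im=arm.get_image(n);cv2.imwrite(f"pics/{n}3.png",im["pixels"][:,:,::-1]);np.savez(f"{n}3.npz",**im)
  if n=="wrist":
    s=arm.sense();np.savez("s3.npz",**s)
print(s["clock"],s["tool_pos"],s["joint_pos"].round(2))
E
```

```text
5.1 [482.91313647 -35.80387587 201.56208261] [-0.25 -0.19 -1.   -0.11  0.29  2.64]
```

View pics/wrist3.png

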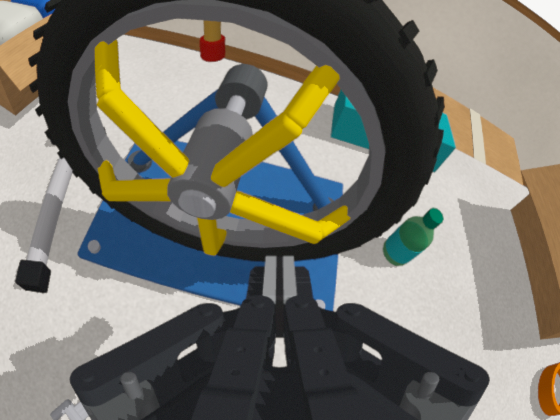

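View pics/side3.png

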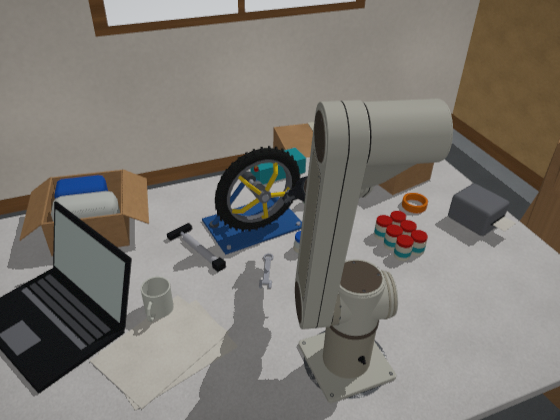

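```bash
cat >> model.py <<'E'
def projw(im,P):
    R=cv2.Rodrigues(im["rvec"])[0];c=P@R.T+im["tvec"];rho=np.hypot(c[:,0],c[:,1]);th=np.arctan2(rho,c[:,2]);f=im["K"][0,0]
    return im["K"][:2,2]+f*(th/rho)[:,None]*c[:,:2]
def overlay(im,p,fn):
    a=cv2.resize(im["pixels"][:,:,::-1],(800,600),interpolation=cv2.INTER_CUBIC);k_=800/560
    def L(P,c):
        q=((projw(im,T(p,P))+.5)*k_).astype(int);cv2.polylines(a,[q],False,c,1,cv2.LINE_AA);return tuple(map(int,q[-1]))
    for k in range(1,6):
        f=p[3]+np.radians(72*(k-1));u=np.array([0,-np.sin(f),np.cos(f)]);v=np.array([0,-np.cos(f),-np.sin(f)])
        for w in(-6,6):q=L([np.array([-41,0,172])+u*r+v*w for r in(20,50,85)],(0,0,255))
        cv2.putText(a,str(k),q,0,.6,(255,0,255),2)
    L([wh(p[3],0,r,0) for r in(78,106)],(0,255,0))
    L([[-48,22*np.cos(t),172+22*np.sin(t)] for t in np.linspace(0,6.3,30)],(255,0,0))
    L([[-18,114*np.cos(t),172+114*np.sin(t)] for t in np.linspace(0,6.3,60)],(255,255,0))
    L([[-55,-150,12],[-55,150,12],[145,150,12]],(0,255,0))
    cv2.imwrite(fn,a)
E
python3 - <<'E'
from model import *
overlay(dict(np.load("wrist3.npz")),np.load("p0.npy"),"pics/ov3.png")
E
```

```text
(no output)
```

View pics/ov3.png

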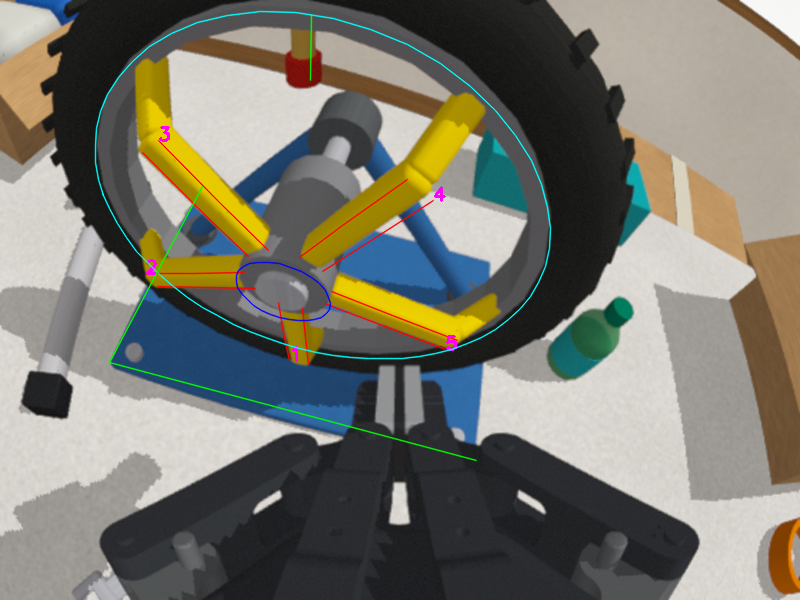

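```bash
cat >> model.py <<'E'
from scipy.optimize import minimize
def ymask(im):
    h=cv2.cvtColor(im["pixels"],cv2.COLOR_RGB2HSV);return ((h[...,0]>20)&(h[...,0]<33)&(h[...,1]>170)&(h[...,2]>50)).astype(np.uint8)
def render(im,p,sc=2):
    m=np.zeros((420*sc,560*sc),np.uint8)
    for k in range(1,6):
        f=p[3]+np.radians(72*(k-1));u=np.array([0,-np.sin(f),np.cos(f)]);v=np.array([0,-np.cos(f),-np.sin(f)]);o=np.array([0,0,172])
        A=[o+u*r+v*w+[x,0,0] for r in(20,85) for w in(-6,6) for x in(-41,-27)]
        B=[o+u*85+v*w+[x,0,0] for w in(-6,6) for x in(-41,-27)]+[o+u*107+v*w+[x,0,0] for w in(-6,6) for x in(-14,0)]
        for Q in(A,B):
            q=(projw(im,T(p,Q))+.5)*sc;cv2.fillConvexPoly(m,cv2.convexHull(q.astype(np.float32)).astype(np.int32),1)
    c=[[x,22*np.cos(t),172+22*np.sin(t)] for t in np.linspace(0,6.3,30) for x in(-48,-30)]
    q=(projw(im,T(p,c))+.5)*sc;cv2.fillConvexPoly(m,cv2.convexHull(q.astype(np.float32)).astype(np.int32),0)
    return m
def fit(im,p,sc=2,free=True,ign=None):
    y=cv2.resize(ymask(im),None,fx=sc,fy=sc,interpolation=cv2.INTER_NEAREST)
    w=np.ones_like(y)
    y[int(255*sc):]=0;w[int(255*sc):]=0  # gripper part of the picture
    def cost(d):
        q=np.array(p,float)
        if free:q[:3]+=d[:3]*[5,5,.03];q[3]+=d[3]*.1;pr=.003*np.sum(np.array(d[:3])**2)
        else:q[3]+=d[0]*.1;pr=0
        r=render(im,q,sc)&w
        return 1-(r&y).sum()/max(1,(r|y).sum())+pr
    n=4 if free else 1
    best=None
    for t0 in(-3,-1.5,0,1.5,3):
        d0=np.zeros(n);d0[-1]=t0
        sx=np.vstack([d0]+[d0+.8*np.eye(n)[i] for i in range(n)])
        r=minimize(cost,d0,method="Nelder-Mead",options=dict(initial_simplex=sx,maxiter=150))
        if best is None or r.fun<best.fun:best=r
    q=np.array(p,float);d=best.x
    if free:q[:3]+=d[:3]*[5,5,.03]
    q[3]+=d[-1]*.1
    return q,best.fun
E
python3 - <<'E'
from model import *
im=dict(np.load("wrist3.npz"));p=np.load("p0.npy")
for fr in(False,True):
    q,c=fit(im,p,free=fr);print(q,c)
overlay(im,q,"pics/ov3b.png");np.save("p1.npy",q)
E
```

```text
[5.71952724e+02 3.16504795e+01 1.20509102e-01 3.02969912e+00] 0.2243283936920517
[5.69609964e+02 3.18214631e+01 1.15426522e-01 3.04090834e+00] 0.20463421292039666
```

View pics/ov3b.png

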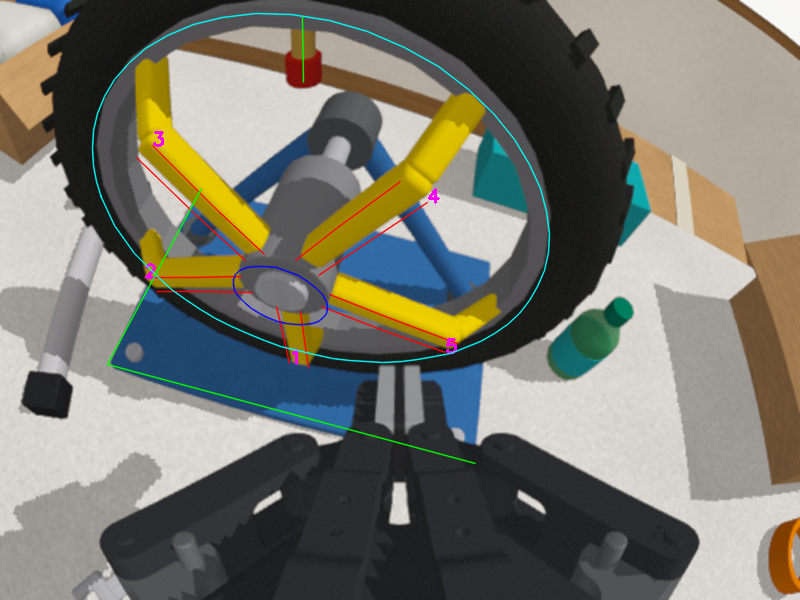

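```bash
python3 - <<'E'
s=open("model.py").read()
s=s.replace("    R=cv2.Rodrigues(im[\"rvec\"])[0];c=P@R.T+im[\"tvec\"];rho","    R=cv2.Rodrigues(im[\"rvec\"])[0];c=P@R.T+im[\"tvec\"]+SH;rho")
s=s.replace("q[:3]+=d[:3]*[5,5,.03];q[3]+=d[3]*.1;pr=.003*np.sum(np.array(d[:3])**2)","SH[:]=SH0+3*d[:3];q[3]+=d[3]*.1;pr=.001*np.sum(np.array(d[:3])**2)")
s=s.replace("if free:q[:3]+=d[:3]*[5,5,.03]\n","if free:SH[:]=SH0+3*d[:3]\n")
s=s.replace("    best=None\n","    best=None;SH0=SH.copy()\n")
s="import numpy as np\nSH=np.zeros(3)\n"+s
open("model.py","w").write(s)
E
python3 - <<'E'
from model import *
import model
im=dict(np.load("wrist3.npz"));p=np.load("p0.npy")
q,c=fit(im,p);print(q,c,SH);np.save("SH.npy",SH)
overlay(im,q,"pics/ov3c.png");np.save("p1.npy",q)
E
```

```text
[5.71952724e+02 3.16504795e+01 1.20509102e-01 3.04345130e+00] 0.19527291556702867 [-1.62646865  1.46799885  1.15006926]
```

View pics/ov3c.png

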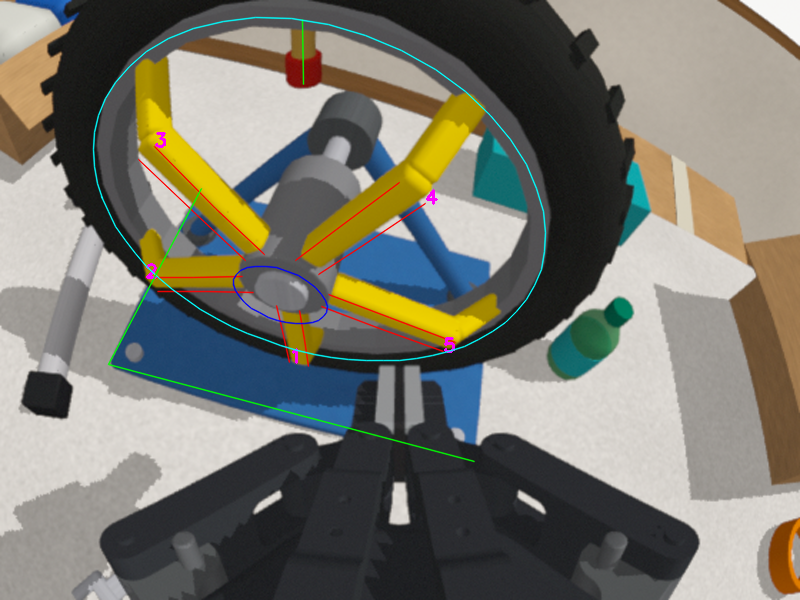

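```bash
python3 - <<'E'
from model import *
im=dict(np.load("wrist3.npz"));p=np.load("p1.npy")
SH[:]=0
y=cv2.resize(ymask(im),None,fx=2,fy=2,interpolation=0);r=render(im,p)
a=np.zeros(y.shape+(3,),np.uint8);a[...,1]=y*255;a[...,2]=r*255
cv2.imwrite("pics/m.png",cv2.resize(a,(800,600)))
E
```

```text
(no output)
```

View pics/m.png

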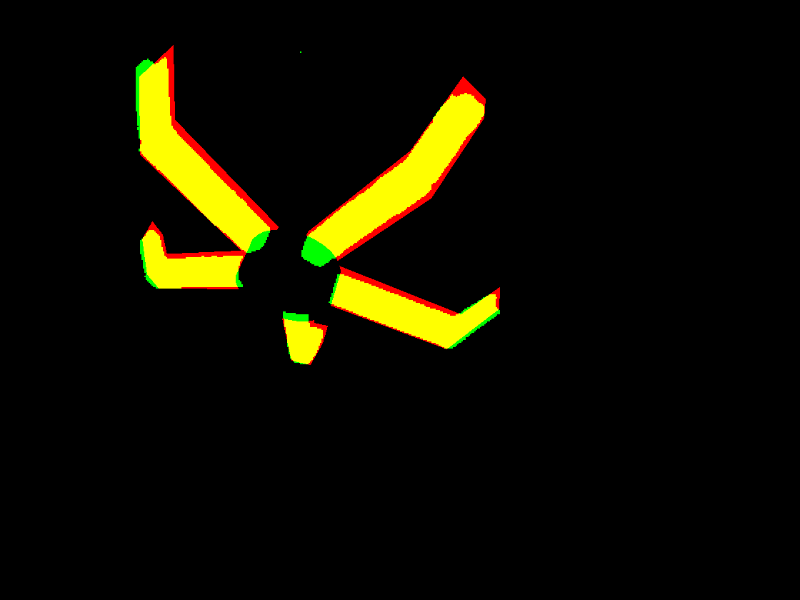

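```bash
cat > plan.py <<'E'
from fk import *
from rig import arm
import sys
# usage: plan.py "x,r,phi" ... prints shift rows for waypoints (tip centre in axle frame)
p=np.load("p0.npy");s=arm.sense();R0=Ro.from_rotvec(s["orientation"])
q0,RT=tool(p,38,-90,62,67,0,-15);print("rot err",np.degrees((R0.inv()*RT).as_rotvec()).round(2),"t",s["clock"],"f",s["ft_force"].round(1))
tip=s["tool_pos"]+8*RT.as_matrix()[:,1];d=T([0,0,-p[2]],[tip-[p[0],p[1],0]])[0] if 0 else None
c,sn=np.cos(p[2]),np.sin(p[2]);dx,dy=tip[0]-p[0],tip[1]-p[1];l=np.array([c*dx+sn*dy,-sn*dx+c*dy,tip[2]-172])
print("tip axle frame",l.round(1),"r",np.hypot(*l[1:]).round(1),"phi",np.degrees(np.arctan2(-l[1],l[2])).round(1))
for a in sys.argv[1:]:
    x,r,f=map(float,a.split(','));q,R=tool(p,38,x,r,f,0,-15)
    j,e=ik(q,R,s["joint_pos"])
    print(a,(R0.inv().apply(q-s["tool_pos"])/750).round(4).tolist(),"j6",j[5].round(2),"e",e.round(2))
E
python3 plan.py -75,62,67 -60,62,67 -45,62,67 -35,62,67 -28,62,67 -28,62,64 -28,62,61 -28,62,58 -28,62,55
```

```text
rot err [-0.05 -0.06 -0.12] t 5.15 f [-0.3  0.2 -0.6]
tip axle frame [-90.7 -56.8  24.4] r 61.8 phi 66.7
-75,62,67 [0.0036, 0.0166, 0.0121] j6 2.66 e 0.0
-60,62,67 [0.0068, 0.0324, 0.024] j6 2.67 e 0.0
-45,62,67 [0.01, 0.0482, 0.0359] j6 2.68 e 0.0
-35,62,67 [0.0122, 0.0587, 0.0438] j6 2.69 e 0.0
-28,62,67 [0.0137, 0.066, 0.0494] j6 2.69 e 0.0
-28,62,64 [0.0127, 0.0636, 0.0528] j6 2.69 e 0.0
-28,62,61 [0.0116, 0.0612, 0.0563] j6 2.7 e 0.0
-28,62,58 [0.0102, 0.059, 0.0597] j6 2.7 e 0.0
-28,62,55 [0.0086, 0.0567, 0.063] j6 2.7 e 0.0
```

Request:
send_rows:
  targets:
    - [[0.0036, 0.0166, 0.012], [0, 0, 0], 0]
    - [[0.0068, 0.0324, 0.024], [0, 0, 0], 0]
    - [[0.01, 0.048, 0.036], [0, 0, 0], 0]
    - [[0.012, 0.0587, 0.0438], [0, 0, 0], 0]
    - [[0.0137, 0.066, 0.0494], [0, 0, 0], 0]
    - [[0.0137, 0.066, 0.0494], [0, 0, 0], 0]

```text
clock: 5.75
tool_pos: [545.3, -30.4, 201.6]
orientation: [-0.71, 0.269, -1.3]
ft_force: [-0.0, 0.4, -1.1]
gripper_width: -0.0
```

```bash
cat > look.py <<'E'
from fk import *
from rig import arm
import sys
n=sys.argv[1];p=np.load("p0.npy");im=arm.get_image("wrist");np.savez(f"w{n}.npz",**im)
p[3]=float(sys.argv[2]);q,c=fit(im,p,free=False);print("theta",q[3],np.degrees(q[3]),"cost",c);overlay(im,q,f"pics/w{n}.png")
E
python3 look.py 4 3.04; python3 plan.py -28,62,{63,59,55,51,47,43,39,35,31,27}
```

```text
theta 3.033125 173.78526123561784 cost 0.2304462036060828
rot err [-0.02 -0.13 -0.01] t 5.8 f [0.6 0.7 0.5]
tip axle frame [-28.2 -58.3  24.3] r 63.1 phi 67.4
-28,62,63 [-0.0028, -0.0029, 0.0052] j6 2.69 e 0.0
-28,62,59 [-0.0045, -0.006, 0.0097] j6 2.7 e 0.0
-28,62,55 [-0.0065, -0.009, 0.0142] j6 2.7 e 0.0
-28,62,51 [-0.009, -0.0118, 0.0186] j6 2.71 e 0.0
-28,62,47 [-0.0118, -0.0145, 0.0229] j6 2.71 e 0.0
-28,62,43 [-0.0149, -0.017, 0.0271] j6 2.72 e 0.0
-28,62,39 [-0.0183, -0.0193, 0.0311] j6 2.73 e 0.0
-28,62,35 [-0.0221, -0.0215, 0.0349] j6 2.73 e 0.0
-28,62,31 [-0.0261, -0.0234, 0.0385] j6 2.74 e 0.0
-28,62,27 [-0.0304, -0.0251, 0.0419] j6 2.75 e 0.0
```

View pics/w4.png

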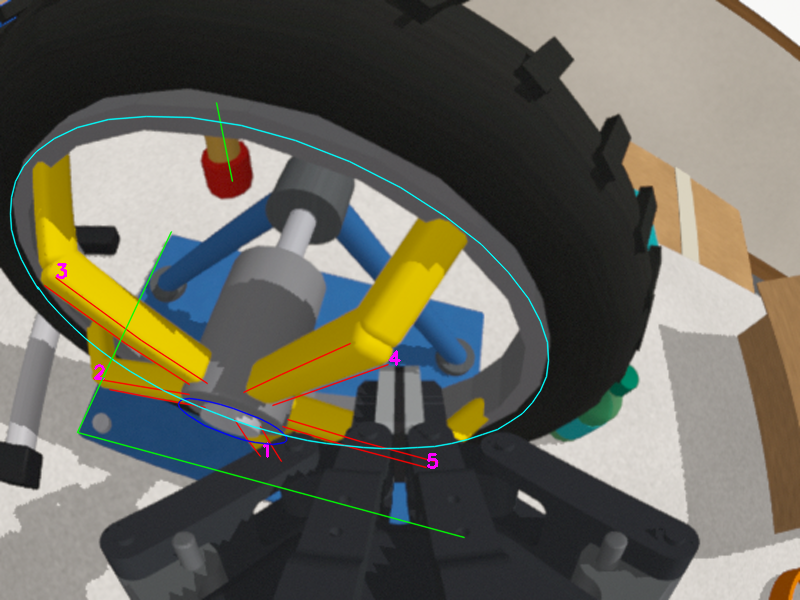

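Request:
send_rows:
  targets:
    - [[-0.0028, -0.0029, 0.0052], [0, 0, 0], 0]
    - [[-0.0045, -0.006, 0.0097], [0, 0, 0], 0]
    - [[-0.0065, -0.009, 0.0142], [0, 0, 0], 0]
    - [[-0.009, -0.0118, 0.0186], [0, 0, 0], 0]
    - [[-0.0118, -0.0145, 0.0229], [0, 0, 0], 0]
    - [[-0.0149, -0.017, 0.0271], [0, 0, 0], 0]
    - [[-0.0183, -0.0193, 0.0311], [0, 0, 0], 0]
    - [[-0.0221, -0.0215, 0.0349], [0, 0, 0], 0]
    - [[-0.0261, -0.0234, 0.0385], [0, 0, 0], 0]
    - [[-0.0304, -0.0251, 0.0419], [0, 0, 0], 0]

```text
clock: 6.8
tool_pos: [541.6, 0.0, 233.0]
orientation: [-0.71, 0.268, -1.3]
ft_force: [0.2, -1.8, -1.9]
gripper_width: -0.1
```

```bash
python3 look.py 5 2.6; python3 plan.py -28,62,{23,19,15,11,7,3,-1,-5,-9,-13}
```

```text
theta 2.601875 149.07645632060107 cost 0.2797270458827723
rot err [-0.19 -0.08 -0.04] t 6.85 f [ 0.1 -0.5  0.7]
tip axle frame [-27.3 -27.1  56.7] r 62.9 phi 25.6
-28,62,23 [-0.0038, -0.001, 0.0008] j6 2.76 e 0.0
-28,62,19 [-0.0086, -0.0023, 0.0037] j6 2.76 e 0.0
-28,62,15 [-0.0136, -0.0033, 0.0064] j6 2.77 e 0.0
-28,62,11 [-0.0188, -0.0041, 0.0089] j6 2.78 e 0.0
-28,62,7 [-0.0241, -0.0047, 0.011] j6 2.79 e 0.0
-28,62,3 [-0.0296, -0.005, 0.0129] j6 2.8 e 0.0
-28,62,-1 [-0.0351, -0.005, 0.0144] j6 2.81 e 0.0
-28,62,-5 [-0.0407, -0.0048, 0.0157] j6 2.82 e 0.0
-28,62,-9 [-0.0464, -0.0044, 0.0166] j6 2.82 e 0.0
-28,62,-13 [-0.0521, -0.0037, 0.0173] j6 2.83 e 0.0
```

View pics/w5.png

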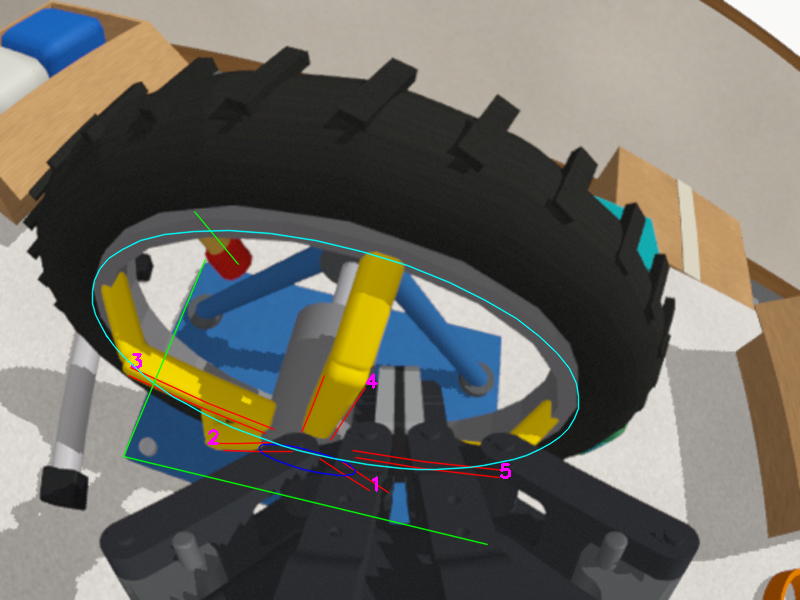

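Request:
send_rows:
  targets:
    - [[-0.004, -0.001, 0.0008], [0, 0, 0], 0]
    - [[-0.0086, -0.0023, 0.0037], [0, 0, 0], 0]
    - [[-0.0136, -0.0033, 0.0064], [0, 0, 0], 0]
    - [[-0.0188, -0.0041, 0.0089], [0, 0, 0], 0]
    - [[-0.0241, -0.0047, 0.011], [0, 0, 0], 0]
    - [[-0.0296, -0.005, 0.0129], [0, 0, 0], 0]
    - [[-0.035, -0.005, 0.0144], [0, 0, 0], 0]
    - [[-0.0407, -0.0048, 0.0157], [0, 0, 0], 0]
    - [[-0.0464, -0.0044, 0.0166], [0, 0, 0], 0]
    - [[-0.052, -0.0037, 0.0173], [0, 0, 0], 0]

```text
clock: 7.85
tool_pos: [535.9, 40.7, 236.2]
orientation: [-0.71, 0.269, -1.3]
ft_force: [0.7, -2.8, 0.2]
gripper_width: -0.1
```

```bash
python3 plan.py -28,62,{-17,-20,-22,-22,-19} {-40,-55,-70,-85}",62,-19"
```

```text
rot err [-0.08 -0.11  0.01] t 7.85 f [ 0.7 -2.8  0.2]
tip axle frame [-28.4  13.3  59.3] r 60.8 phi -12.7
-28,62,-17 [-0.0061, 0.0005, 0.0019] j6 2.84 e 0.0
-28,62,-20 [-0.0103, 0.0013, 0.002] j6 2.85 e 0.0
-28,62,-22 [-0.0132, 0.0019, 0.0019] j6 2.85 e 0.0
-28,62,-22 [-0.0132, 0.0019, 0.0019] j6 2.85 e 0.0
-28,62,-19 [-0.0089, 0.001, 0.002] j6 2.84 e 0.0
-40,62,-19 [-0.0115, -0.0116, -0.0075] j6 2.84 e 0.0
-55,62,-19 [-0.0146, -0.0274, -0.0194] j6 2.84 e 0.0
-70,62,-19 [-0.0178, -0.0432, -0.0313] j6 2.84 e 0.0
-85,62,-19 [-0.0209, -0.0589, -0.0432] j6 2.84 e 0.0
```

Request:
send_rows:
  targets:
    - [[-0.006, 0.0005, 0.002], [0, 0, 0], 0]
    - [[-0.01, 0.0013, 0.002], [0, 0, 0], 0]
    - [[-0.013, 0.002, 0.002], [0, 0, 0], 0]
    - [[-0.013, 0.002, 0.002], [0, 0, 0], 0]
    - [[-0.009, 0.001, 0.002], [0, 0, 0], 0]
    - [[-0.0115, -0.0116, -0.0075], [0, 0, 0], 0]
    - [[-0.0146, -0.027, -0.019], [0, 0, 0], 0]
    - [[-0.0178, -0.043, -0.031], [0, 0, 0], 0]
    - [[-0.021, -0.059, -0.043], [0, 0, 0], 0]
    - [[-0.021, -0.059, -0.043], [0, 0, 0], 0]

```text
clock: 8.85
tool_pos: [476.6, 40.3, 234.6]
orientation: [-0.711, 0.27, -1.299]
ft_force: [0.2, -0.3, 0.0]
gripper_width: -0.0
```

```bash
python3 look.py 6 1.78; python3 plan.py -85,62,{0,20,40,55,67,67} {-65,-45,-28,-28}",62,67"
```

```text
theta 1.8673437499999999 106.99091577513231 cost 0.24549991721266884
rot err [-0.1  -0.13  0.  ] t 8.9 f [0.5 0.2 0.3]
tip axle frame [-86.   19.9  58.7] r 62.0 phi -18.8
-85,62,0 [0.0268, -0.0017, -0.0027] j6 2.79 e 0.0
-85,62,20 [0.0531, 0.0014, -0.0138] j6 2.73 e 0.0
-85,62,40 [0.0742, 0.0102, -0.0311] j6 2.69 e 0.0
-85,62,55 [0.0851, 0.0199, -0.047] j6 2.66 e 0.0
-85,62,67 [0.0901, 0.0292, -0.0607] j6 2.65 e 0.0
-85,62,67 [0.0901, 0.0292, -0.0607] j6 2.65 e 0.0
-65,62,67 [0.0943, 0.0503, -0.0448] j6 2.67 e 0.0
-45,62,67 [0.0986, 0.0713, -0.029] j6 2.68 e 0.0
-28,62,67 [0.1021, 0.0892, -0.0155] j6 2.69 e 0.0
-28,62,67 [0.1021, 0.0892, -0.0155] j6 2.69 e 0.0
```

View pics/w6.png

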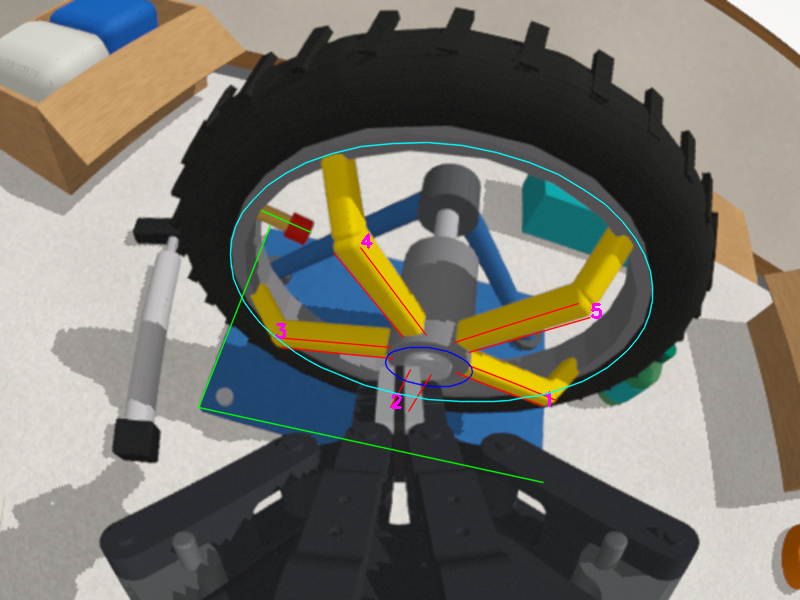

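Request:
send_rows:
  targets:
    - [[0.027, -0.002, -0.003], [0, 0, 0], 0]
    - [[0.053, 0.0014, -0.014], [0, 0, 0], 0]
    - [[0.074, 0.01, -0.031], [0, 0, 0], 0]
    - [[0.085, 0.02, -0.047], [0, 0, 0], 0]
    - [[0.0905, 0.031, -0.063], [0, 0, 0], 0]
    - [[0.0905, 0.031, -0.063], [0, 0, 0], 0]
    - [[0.095, 0.052, -0.048], [0, 0, 0], 0]
    - [[0.099, 0.073, -0.032], [0, 0, 0], 0]
    - [[0.103, 0.091, -0.018], [0, 0, 0], 0]
    - [[0.103, 0.091, -0.018], [0, 0, 0], 0]

```text
clock: 9.9
tool_pos: [548.7, -29.5, 201.1]
orientation: [-0.708, 0.265, -1.3]
ft_force: [0.7, 0.8, 0.5]
gripper_width: 0.1
```

```bash
python3 plan.py -28,62,{66,62,58,54,50,46,42,38,34,30}
```

```text
rot err [-0.28 -0.01  0.  ] t 9.9 f [0.7 0.8 0.5]
tip axle frame [-24.1 -57.9  24.1] r 62.7 phi 67.4
-28,62,66 [-0.0022, -0.005, -0.0015] j6 2.69 e 0.0
-28,62,62 [-0.0036, -0.0082, 0.0031] j6 2.7 e 0.0
-28,62,58 [-0.0053, -0.0112, 0.0076] j6 2.7 e 0.0
-28,62,54 [-0.0075, -0.0141, 0.0121] j6 2.7 e 0.0
-28,62,50 [-0.01, -0.0169, 0.0165] j6 2.71 e 0.0
-28,62,46 [-0.0128, -0.0195, 0.0208] j6 2.72 e 0.0
-28,62,42 [-0.016, -0.022, 0.0249] j6 2.72 e 0.0
-28,62,38 [-0.0195, -0.0242, 0.0289] j6 2.73 e 0.0
-28,62,34 [-0.0233, -0.0263, 0.0327] j6 2.73 e 0.0
-28,62,30 [-0.0274, -0.0282, 0.0363] j6 2.74 e 0.0
```

Request:
send_rows:
  targets:
    - [[-0.0022, -0.005, -0.0015], [0, 0, 0], 0]
    - [[-0.0036, -0.008, 0.003], [0, 0, 0], 0]
    - [[-0.0053, -0.011, 0.0076], [0, 0, 0], 0]
    - [[-0.0075, -0.014, 0.012], [0, 0, 0], 0]
    - [[-0.01, -0.017, 0.0165], [0, 0, 0], 0]
    - [[-0.013, -0.0195, 0.021], [0, 0, 0], 0]
    - [[-0.016, -0.022, 0.025], [0, 0, 0], 0]
    - [[-0.0195, -0.024, 0.029], [0, 0, 0], 0]
    - [[-0.0233, -0.026, 0.0327], [0, 0, 0], 0]
    - [[-0.0274, -0.028, 0.0363], [0, 0, 0], 0]

```text
clock: 10.9
tool_pos: [539.3, -3.7, 229.1]
orientation: [-0.71, 0.268, -1.3]
ft_force: [0.2, -1.0, -2.6]
gripper_width: -0.2
```

```bash
python3 plan.py -28,62,{26,22,18,14,10,6,2,-2,-6,-10}
```

```text
rot err [-0.11 -0.11  0.02] t 10.9 f [ 0.2 -1.  -2.6]
tip axle frame [-30.3 -31.1  52.2] r 60.8 phi 30.8
-28,62,26 [-0.0036, -0.0005, 0.0068] j6 2.75 e 0.0
-28,62,22 [-0.0083, -0.0019, 0.01] j6 2.76 e 0.0
-28,62,18 [-0.0131, -0.0031, 0.0129] j6 2.77 e 0.0
-28,62,14 [-0.0181, -0.0041, 0.0155] j6 2.77 e 0.0
-28,62,10 [-0.0234, -0.0048, 0.0179] j6 2.78 e 0.0
-28,62,6 [-0.0287, -0.0053, 0.02] j6 2.79 e 0.0
-28,62,2 [-0.0342, -0.0056, 0.0217] j6 2.8 e 0.0
-28,62,-2 [-0.0398, -0.0056, 0.0232] j6 2.81 e 0.0
-28,62,-6 [-0.0454, -0.0053, 0.0244] j6 2.82 e 0.0
-28,62,-10 [-0.0511, -0.0048, 0.0252] j6 2.83 e 0.0
```

Request:
send_rows:
  targets:
    - [[-0.0036, -0.0005, 0.005], [0, 0, 0], 0]
    - [[-0.0083, -0.002, 0.009], [0, 0, 0], 0]
    - [[-0.013, -0.003, 0.012], [0, 0, 0], 0]
    - [[-0.018, -0.004, 0.015], [0, 0, 0], 0]
    - [[-0.0234, -0.005, 0.0175], [0, 0, 0], 0]
    - [[-0.0287, -0.0053, 0.0195], [0, 0, 0], 0]
    - [[-0.0342, -0.0056, 0.021], [0, 0, 0], 0]
    - [[-0.04, -0.0056, 0.0225], [0, 0, 0], 0]
    - [[-0.0454, -0.0053, 0.024], [0, 0, 0], 0]
    - [[-0.051, -0.0048, 0.025], [0, 0, 0], 0]

```text
clock: 11.9
tool_pos: [536.2, 38.1, 237.2]
orientation: [-0.71, 0.269, -1.3]
ft_force: [-0.1, -2.9, -0.3]
gripper_width: -0.4
```

```bash
python3 plan.py -28,62,{-14,-17,-20,-22,-19} {-40,-55,-70,-85}",62,-19"
```

```text
rot err [-0.06 -0.11  0.01] t 11.9 f [-0.1 -2.9 -0.3]
tip axle frame [-28.4  10.7  60.3] r 61.3 phi -10.1
-28,62,-14 [-0.0055, 0.0005, 0.0016] j6 2.83 e 0.0
-28,62,-17 [-0.0097, 0.0013, 0.0018] j6 2.84 e 0.0
-28,62,-20 [-0.014, 0.0021, 0.0018] j6 2.85 e 0.0
-28,62,-22 [-0.0168, 0.0027, 0.0017] j6 2.85 e 0.0
-28,62,-19 [-0.0125, 0.0018, 0.0018] j6 2.84 e 0.0
-40,62,-19 [-0.0151, -0.0108, -0.0077] j6 2.84 e 0.0
-55,62,-19 [-0.0182, -0.0266, -0.0195] j6 2.84 e 0.0
-70,62,-19 [-0.0214, -0.0424, -0.0314] j6 2.84 e 0.0
-85,62,-19 [-0.0246, -0.0581, -0.0433] j6 2.84 e 0.0
```

Request:
send_rows:
  targets:
    - [[-0.0055, 0.0005, 0.0016], [0, 0, 0], 0]
    - [[-0.01, 0.0013, 0.002], [0, 0, 0], 0]
    - [[-0.014, 0.002, 0.002], [0, 0, 0], 0]
    - [[-0.017, 0.0027, 0.0017], [0, 0, 0], 0]
    - [[-0.0125, 0.002, 0.002], [0, 0, 0], 0]
    - [[-0.015, -0.011, -0.0077], [0, 0, 0], 0]
    - [[-0.018, -0.0266, -0.0195], [0, 0, 0], 0]
    - [[-0.0214, -0.0424, -0.0314], [0, 0, 0], 0]
    - [[-0.0246, -0.058, -0.0433], [0, 0, 0], 0]
    - [[-0.0246, -0.058, -0.0433], [0, 0, 0], 0]

```text
clock: 12.9
tool_pos: [476.7, 40.4, 234.5]
orientation: [-0.711, 0.27, -1.299]
ft_force: [0.4, 0.6, 0.3]
gripper_width: -0.3
```

```bash
python3 look.py 7 0.6; python3 plan.py -85,62,{0,20,40,55,67,67} {-65,-45,-30,-30}",62,67"
```

```text
theta 0.6068749999999999 34.77137619200183 cost 0.24823413072141642
rot err [-0.1  -0.12 -0.01] t 12.95 f [ 0.8 -0.5  0. ]
tip axle frame [-85.8  20.   58.6] r 61.9 phi -18.9
-85,62,0 [0.0269, -0.0019, -0.0027] j6 2.79 e 0.0
-85,62,20 [0.0532, 0.0011, -0.0138] j6 2.73 e 0.0
-85,62,40 [0.0744, 0.0099, -0.0311] j6 2.69 e 0.0
-85,62,55 [0.0852, 0.0197, -0.047] j6 2.66 e 0.0
-85,62,67 [0.0903, 0.029, -0.0607] j6 2.65 e 0.0
-85,62,67 [0.0903, 0.029, -0.0607] j6 2.65 e 0.0
-65,62,67 [0.0945, 0.05, -0.0449] j6 2.67 e 0.0
-45,62,67 [0.0987, 0.071, -0.029] j6 2.68 e 0.0
-30,62,67 [0.1019, 0.0868, -0.0172] j6 2.69 e 0.0
-30,62,67 [0.1019, 0.0868, -0.0172] j6 2.69 e 0.0
```

View pics/w7.png

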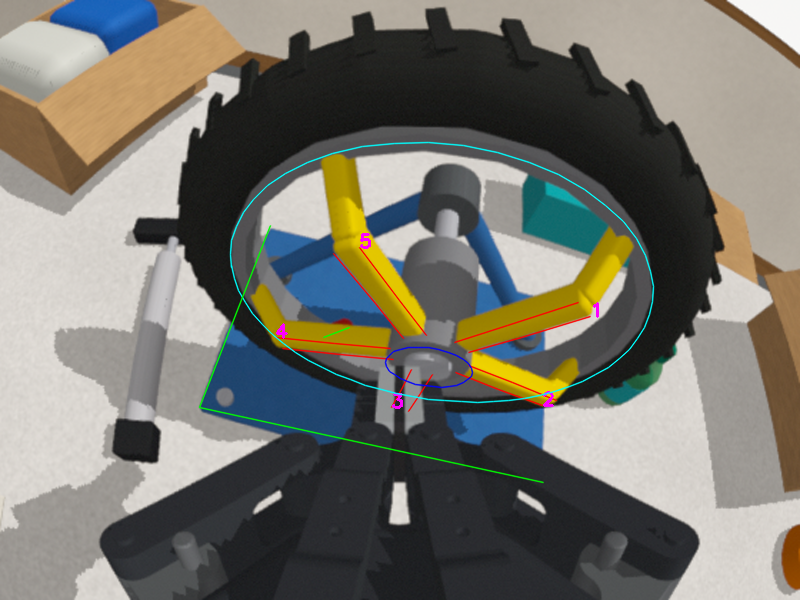

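Request:
send_rows:
  targets:
    - [[0.027, -0.002, -0.003], [0, 0, 0], 0]
    - [[0.053, 0.0011, -0.014], [0, 0, 0], 0]
    - [[0.0745, 0.01, -0.031], [0, 0, 0], 0]
    - [[0.085, 0.02, -0.047], [0, 0, 0], 0]
    - [[0.0905, 0.031, -0.063], [0, 0, 0], 0]
    - [[0.0905, 0.031, -0.063], [0, 0, 0], 0]
    - [[0.095, 0.052, -0.048], [0, 0, 0], 0]
    - [[0.099, 0.073, -0.032], [0, 0, 0], 0]
    - [[0.102, 0.088, -0.02], [0, 0, 0], 0]
    - [[0.102, 0.088, -0.02], [0, 0, 0], 0]

```text
clock: 13.95
tool_pos: [545.5, -29.5, 200.5]
orientation: [-0.709, 0.266, -1.299]
ft_force: [0.3, 0.4, 0.5]
gripper_width: 0.1
```

```bash
python3 plan.py -28,62,{65,61,57,53,49,45,41,37,33,30}
```

```text
rot err [-0.23 -0.02 -0.02] t 13.95 f [0.3 0.4 0.5]
tip axle frame [-27.3 -57.5  23.6] r 62.2 phi 67.7
-28,62,65 [-0.0012, -0.0029, 0.0025] j6 2.69 e 0.0
-28,62,61 [-0.0026, -0.006, 0.0071] j6 2.7 e 0.0
-28,62,57 [-0.0045, -0.009, 0.0117] j6 2.7 e 0.0
-28,62,53 [-0.0067, -0.0119, 0.0162] j6 2.71 e 0.0
-28,62,49 [-0.0093, -0.0147, 0.0205] j6 2.71 e 0.0
-28,62,45 [-0.0123, -0.0172, 0.0248] j6 2.72 e 0.0
-28,62,41 [-0.0156, -0.0196, 0.0289] j6 2.72 e 0.0
-28,62,37 [-0.0191, -0.0219, 0.0328] j6 2.73 e 0.0
-28,62,33 [-0.023, -0.0239, 0.0365] j6 2.74 e 0.0
-28,62,30 [-0.0261, -0.0253, 0.0392] j6 2.74 e 0.0
```

Request:
send_rows:
  targets:
    - [[-0.0012, -0.003, 0.0025], [0, 0, 0], 0]
    - [[-0.0026, -0.006, 0.007], [0, 0, 0], 0]
    - [[-0.0045, -0.009, 0.0117], [0, 0, 0], 0]
    - [[-0.0067, -0.012, 0.016], [0, 0, 0], 0]
    - [[-0.0093, -0.0147, 0.0205], [0, 0, 0], 0]
    - [[-0.0123, -0.0172, 0.0248], [0, 0, 0], 0]
    - [[-0.0156, -0.0196, 0.029], [0, 0, 0], 0]
    - [[-0.019, -0.022, 0.033], [0, 0, 0], 0]
    - [[-0.0225, -0.0238, 0.036], [0, 0, 0], 0]
    - [[-0.0225, -0.0238, 0.036], [0, 0, 0], 0]

```text
clock: 14.95
tool_pos: [540.5, -6.4, 228.7]
orientation: [-0.708, 0.266, -1.299]
ft_force: [-0.6, 0.2, 0.8]
gripper_width: -0.1
```

```bash
python3 look.py 8 0.2; python3 plan.py -28,62,{30,28,26,24,22,20,18}
```

```text
theta 0.18499999999999994 10.599719209920226 cost 0.2583804878048781
rot err [-0.25 -0.05 -0.02] t 15.0 f [0.3 0.4 0.1]
tip axle frame [-29.4 -34.1  51.7] r 61.9 phi 33.4
-28,62,30 [-0.0031, -0.0001, 0.0043] j6 2.74 e 0.0
-28,62,28 [-0.0053, -0.001, 0.006] j6 2.75 e 0.0
-28,62,26 [-0.0075, -0.0018, 0.0077] j6 2.75 e 0.0
-28,62,24 [-0.0098, -0.0025, 0.0093] j6 2.75 e 0.0
-28,62,22 [-0.0121, -0.0032, 0.0108] j6 2.76 e 0.0
-28,62,20 [-0.0145, -0.0038, 0.0123] j6 2.76 e 0.0
-28,62,18 [-0.0169, -0.0044, 0.0137] j6 2.77 e 0.0
```

View pics/w8.png

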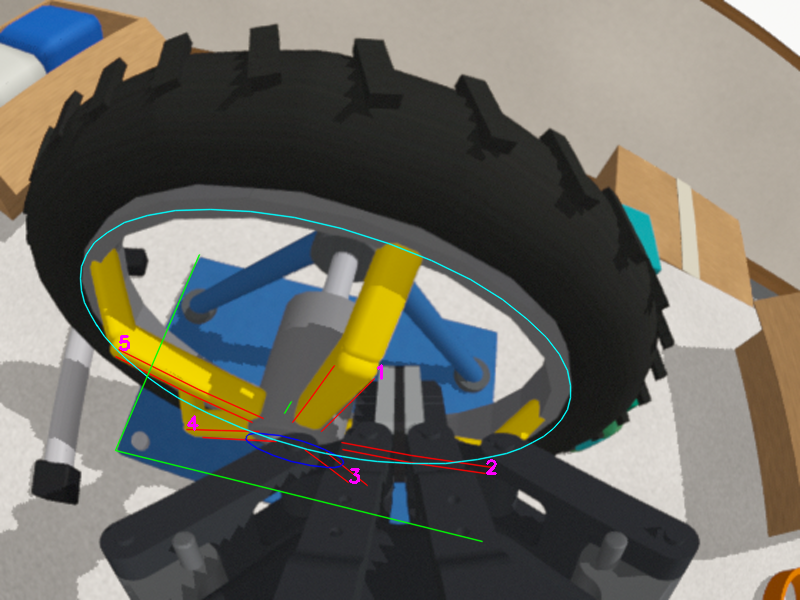

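Request:
send_rows:
  targets:
    - [[-0.003, -0.0001, 0.004], [0, 0, 0], 0]
    - [[-0.0053, -0.001, 0.006], [0, 0, 0], 0]
    - [[-0.0075, -0.0018, 0.0077], [0, 0, 0], 0]
    - [[-0.0087, -0.0022, 0.0085], [0, 0, 0], 0]
    - [[-0.0098, -0.0025, 0.0093], [0, 0, 0], 0]
    - [[-0.011, -0.0029, 0.01], [0, 0, 0], 0]
    - [[-0.011, -0.0029, 0.01], [0, 0, 0], 0]

```text
clock: 15.7
tool_pos: [540.0, 3.1, 232.7]
orientation: [-0.71, 0.269, -1.3]
ft_force: [-0.6, -1.2, -1.0]
gripper_width: -0.5
```

```bash
python3 look.py 9 0.05; python3 plan.py -28,62,{26,24,22,20,18} -28,62,30 {-40,-55,-70,-90}",62,32"
```

```text
theta 0.044999999999999936 2.578310078088701 cost 0.26147506780721885
rot err [-0.09 -0.1  -0.02] t 15.75 f [ 0.2 -1.4 -1. ]
tip axle frame [-28.8 -24.5  55.8] r 60.9 phi 23.7
-28,62,26 [0.0036, 0.0009, -0.0003] j6 2.75 e 0.0
-28,62,24 [0.0013, 0.0001, 0.0013] j6 2.75 e 0.0
-28,62,22 [-0.001, -0.0005, 0.0028] j6 2.76 e 0.0
-28,62,20 [-0.0034, -0.0012, 0.0043] j6 2.76 e 0.0
-28,62,18 [-0.0059, -0.0018, 0.0057] j6 2.77 e 0.0
-28,62,30 [0.008, 0.0026, -0.0037] j6 2.74 e 0.0
-40,62,32 [0.0075, -0.0092, -0.0149] j6 2.73 e 0.0
-55,62,32 [0.0044, -0.0249, -0.0268] j6 2.73 e 0.0
-70,62,32 [0.0012, -0.0407, -0.0387] j6 2.72 e 0.0
-90,62,32 [-0.003, -0.0618, -0.0545] j6 2.7 e 0.0
```

View pics/w9.png

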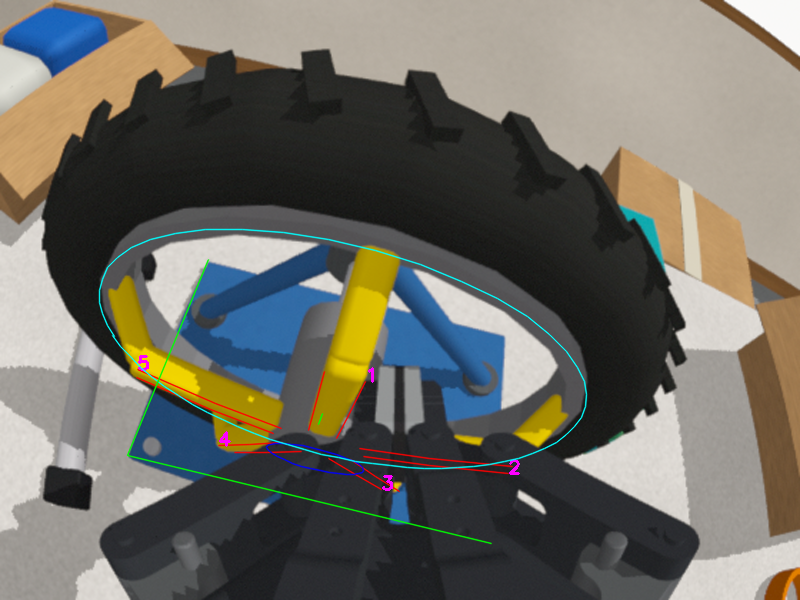

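Request:
send_rows:
  targets:
    - [[0.004, 0.001, -0.001], [0, 0, 0], 0]
    - [[0.008, 0.0026, -0.0037], [0, 0, 0], 0]
    - [[0.0075, -0.009, -0.015], [0, 0, 0], 0]
    - [[0.0044, -0.025, -0.027], [0, 0, 0], 0]
    - [[0.0012, -0.04, -0.039], [0, 0, 0], 0]
    - [[-0.003, -0.062, -0.0545], [0, 0, 0], 0]
    - [[-0.003, -0.062, -0.0545], [0, 0, 0], 0]

```text
clock: 16.45
tool_pos: [477.3, -12.9, 228.1]
orientation: [-0.711, 0.271, -1.3]
ft_force: [0.0, 0.6, 0.6]
gripper_width: 0.3
```

```bash
cat > look2.py <<'E'
from fk import *
from rig import arm
import sys
n=sys.argv[1];p=np.load("p0.npy");p[3]=float(sys.argv[2])
im=arm.get_image("wrist");np.savez(f"w{n}.npz",**im)
sd=arm.get_image("side");np.savez(f"sd{n}.npz",**sd);print([(d["confidence"],d["extent"]) for d in arm.find_in("side","valve_cap")])
a=sd["pixels"][130:270,170:350,::-1];cv2.imwrite(f"pics/sd{n}.png",cv2.resize(a,None,fx=4,fy=4,interpolation=cv2.INTER_CUBIC))
q,c=fit(im,p,free=False);print("theta deg fixed pose",np.degrees(q[3]),c)
SH[:]=0;q2,c=fit(im,p);print("free shift",np.degrees(q2[3]),c,SH)
y=cv2.resize(ymask(im),None,fx=2,fy=2,interpolation=0);r=render(im,q2);m=np.zeros(y.shape+(3,),np.uint8);m[...,1]=y*255;m[...,2]=r*255
cv2.imwrite(f"pics/m{n}.png",cv2.resize(m,(800,600)));overlay(im,q2,f"pics/w{n}.png")
E
python3 look2.py 10 0.04
```

```text
[(0.74, [297.5, 241.6, 5.3, 18.1]), (0.35, [252.7, 210.8, 21.8, 18.1])]
theta deg fixed pose 2.6588822680289725 0.21358996668293617
free shift 3.0386427602413972 0.17224894081478018 [-1.65678394  2.48071127  2.0283402 ]
```

View pics/w10.png

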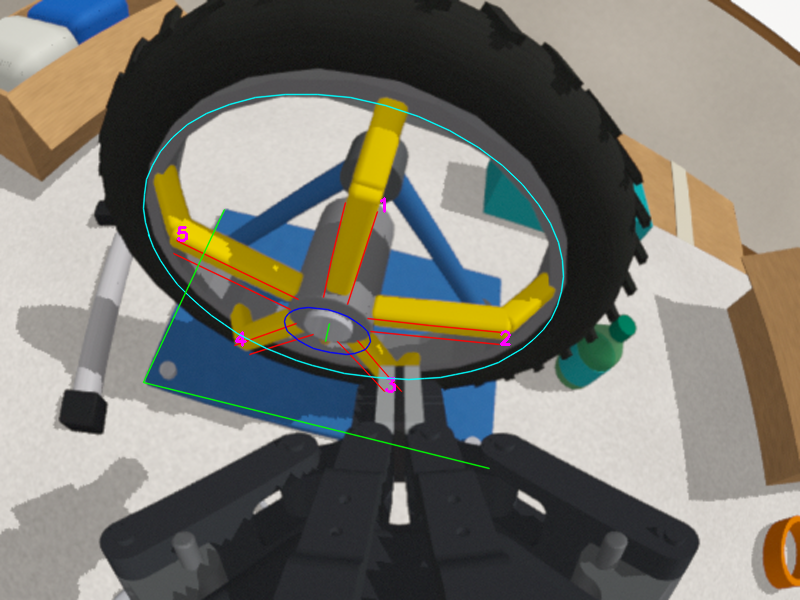

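View pics/m10.png

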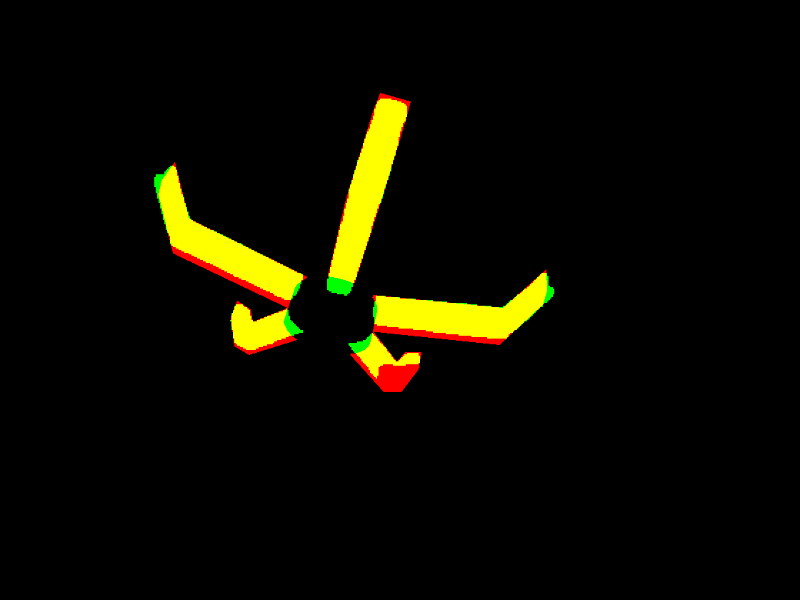

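View pics/sd10.png

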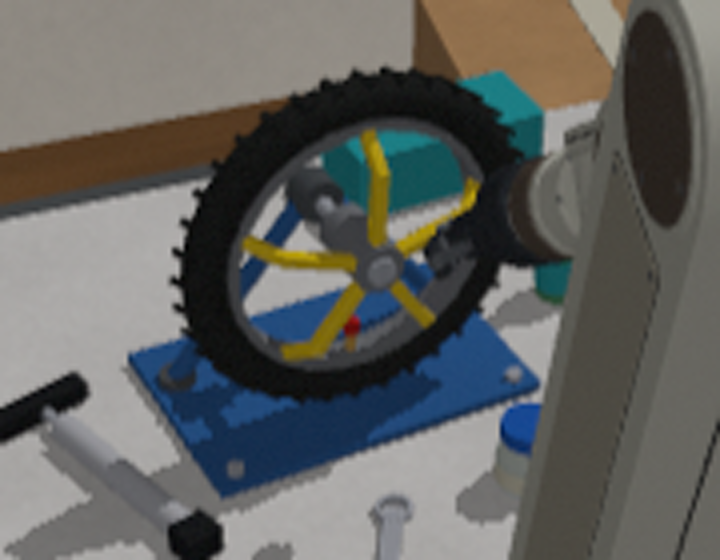

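```bash
cat > sidefit.py <<'E'
import model,sys
from model import *
def run(im,th0,bb):
    model.projw=proj
    p=np.load("p0.npy");y=cv2.resize(ymask(im),None,fx=4,fy=4,interpolation=0)
    w=np.zeros_like(y);w[130*4:270*4,170*4:int(bb*4)]=1;y=y*w
    def shift(m,dx,dy):return cv2.warpAffine(m,np.float32([[1,0,dx],[0,1,dy]]),(m.shape[1],m.shape[0]),flags=0)
    best=None
    for t0 in(-.15,0,.15):
        def cost(d):
            q=p.copy();q[3]=th0+.1*d[0];r=shift(render(im,q,4),4*d[1],4*d[2])&w;return 1-(r&y).sum()/(r|y).sum()
        d0=np.array([t0*10,0,0]);r=minimize(cost,d0,method="Nelder-Mead",options=dict(initial_simplex=np.vstack([d0,d0+[1,0,0],d0+[0,1,0],d0+[0,0,1]]),maxiter=150))
        if best is None or r.fun<best.fun:best=r
    return np.degrees(th0+.1*best.x[0]),best.x[1:],best.fun
if __name__=="__main__":
    print(run(dict(np.load("side0.npz")),3.04,350))
    for n in sys.argv[1:]:print(run(dict(np.load(f"sd{n}.npz")),.04,275))
    p=np.load("p0.npy");S=dict(np.load("side0.npz"))
    for t in(0,2.7,5):print(t,"cap in crop",(proj(S,T(p,[wh(np.radians(t),0,78,0)]))-[170,130]+.375)*4, "hub",(proj(S,T(p,[[-48,0,172]]))-[170,130]+.375)*4)
E
python3 sidefit.py 10
```

```text
(np.float64(175.29216943563864), array([-0.180276  ,  0.12499935]), np.float64(0.34824902723735407))
(np.float64(3.9947998423391433), array([0.14417853, 0.0311699 ]), np.float64(0.3615977575332866))
0 cap in crop [[356.82748682 319.89672585]] hub [[383.79379801 273.92799847]]
2.7 cap in crop [[352.82700739 321.07489495]] hub [[383.79379801 273.92799847]]
5 cap in crop [[349.41850768 321.94608252]] hub [[383.79379801 273.92799847]]
```

```bash
python3 plan.py {-70,-50,-28,-28}",62,34" -28,62,{30,27,25,23,22,21,20,19}
```

```text
rot err [-0.17 -0.1   0.05] t 16.6 f [ 1.4  0.4 -0.3]
tip axle frame [-89.8 -33.3  53.4] r 62.9 phi 32.0
-70,62,34 [0.0054, 0.0225, 0.0132] j6 2.71 e 0.0
-50,62,34 [0.0096, 0.0436, 0.029] j6 2.72 e 0.0
-28,62,34 [0.0142, 0.0667, 0.0464] j6 2.73 e 0.0
-28,62,34 [0.0142, 0.0667, 0.0464] j6 2.73 e 0.0
-28,62,30 [0.0101, 0.0649, 0.0499] j6 2.74 e 0.0
-28,62,27 [0.0068, 0.0636, 0.0525] j6 2.75 e 0.0
-28,62,25 [0.0046, 0.0628, 0.0541] j6 2.75 e 0.0
-28,62,23 [0.0023, 0.0621, 0.0557] j6 2.76 e 0.0
-28,62,22 [0.0011, 0.0618, 0.0565] j6 2.76 e 0.0
-28,62,21 [-0.0001, 0.0614, 0.0572] j6 2.76 e 0.0
-28,62,20 [-0.0013, 0.0611, 0.058] j6 2.76 e 0.0
-28,62,19 [-0.0025, 0.0608, 0.0587] j6 2.76 e 0.0
```

Request:
send_rows:
  targets:
    - [[0.0054, 0.0225, 0.013], [0, 0, 0], 0]
    - [[0.0096, 0.0436, 0.029], [0, 0, 0], 0]
    - [[0.0142, 0.066, 0.0464], [0, 0, 0], 0]
    - [[0.01, 0.065, 0.05], [0, 0, 0], 0]
    - [[0.0068, 0.0636, 0.0525], [0, 0, 0], 0]
    - [[0.0046, 0.0628, 0.054], [0, 0, 0], 0]
    - [[0.0023, 0.062, 0.0557], [0, 0, 0], 0]
    - [[0.001, 0.0618, 0.0565], [0, 0, 0], 0]
    - [[0, 0.0614, 0.057], [0, 0, 0], 0]
    - [[-0.0008, 0.0612, 0.0577], [0, 0, 0], 0]

```text
clock: 17.6
tool_pos: [539.5, 6.1, 233.8]
orientation: [-0.711, 0.27, -1.3]
ft_force: [-0.6, -2.7, -0.5]
gripper_width: -0.0
```

```bash
python3 look.py 11 0.02; python3 plan.py -28,62,{21,20,19,18} -28,62,{22,28} {-40,-55,-70,-90}",62,32"
```

```text
theta 0.0035937499999999373 0.205906707625136 cost 0.25803755502312364
rot err [-0.04 -0.12  0.01] t 17.65 f [-1.  -1.9 -0.7]
tip axle frame [-28.8 -21.4  57.1] r 60.9 phi 20.5
-28,62,21 [0.0015, 0.0002, 0.0012] j6 2.76 e 0.0
-28,62,20 [0.0003, -0.0001, 0.0019] j6 2.76 e 0.0
-28,62,19 [-0.0009, -0.0004, 0.0026] j6 2.76 e 0.0
-28,62,18 [-0.0022, -0.0007, 0.0033] j6 2.77 e 0.0
-28,62,22 [0.0027, 0.0005, 0.0004] j6 2.76 e 0.0
-28,62,28 [0.0095, 0.0027, -0.0044] j6 2.75 e 0.0
-40,62,32 [0.0112, -0.0081, -0.0174] j6 2.73 e 0.0
-55,62,32 [0.0081, -0.0239, -0.0293] j6 2.73 e 0.0
-70,62,32 [0.0049, -0.0396, -0.0412] j6 2.72 e 0.0
-90,62,32 [0.0007, -0.0607, -0.057] j6 2.7 e 0.0
```

Request:
send_rows:
  targets:
    - [[-0.0005, -0.0001, 0.0003], [0, 0, 0], 0]
    - [[-0.001, -0.0003, 0.0005], [0, 0, 0], 0]
    - [[-0.001, -0.0003, 0.0005], [0, 0, 0], 0]
    - [[0.003, 0.001, -0.001], [0, 0, 0], 0]
    - [[0.0095, 0.0027, -0.0044], [0, 0, 0], 0]
    - [[0.011, -0.008, -0.0174], [0, 0, 0], 0]
    - [[0.008, -0.024, -0.029], [0, 0, 0], 0]
    - [[0.005, -0.04, -0.041], [0, 0, 0], 0]
    - [[0.0007, -0.061, -0.057], [0, 0, 0], 0]
    - [[0.0007, -0.061, -0.057], [0, 0, 0], 0]

```text
clock: 18.65
tool_pos: [477.7, -12.7, 228.2]
orientation: [-0.711, 0.272, -1.3]
ft_force: [0.1, 0.3, 0.0]
gripper_width: 0.2
```

```bash
python3 look2.py 12 0.0; python3 sidefit.py 12
```

```text
[]
theta deg fixed pose -0.3983847169269042 0.21735817104149024
free shift -0.09726820831675355 0.17847504836579514 [-1.6652355   2.32970524  1.81684577]
(np.float64(175.29216943563864), array([-0.180276  ,  0.12499935]), np.float64(0.34824902723735407))
(np.float64(-0.32410156997918516), array([ 0.21599209, -0.0530149 ]), np.float64(0.3436909262759924))
0 cap in crop [[356.82748682 319.89672585]] hub [[383.79379801 273.92799847]]
2.7 cap in crop [[352.82700739 321.07489495]] hub [[383.79379801 273.92799847]]
5 cap in crop [[349.41850768 321.94608252]] hub [[383.79379801 273.92799847]]
```

View pics/sd12.png

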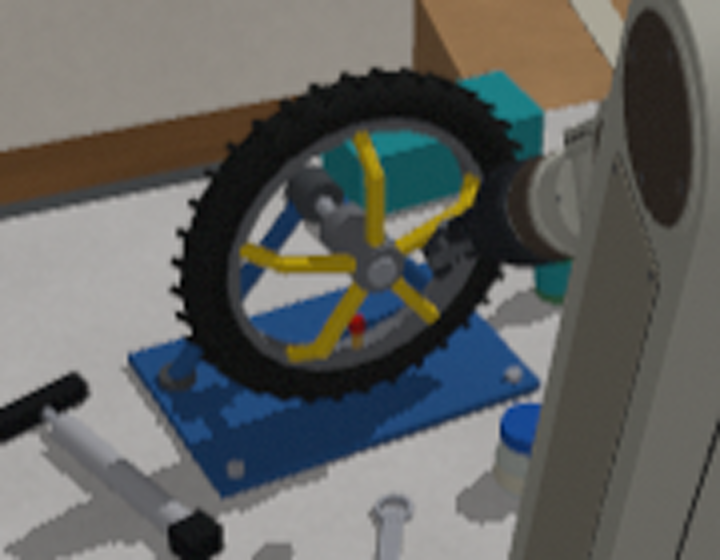

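View pics/w12.png

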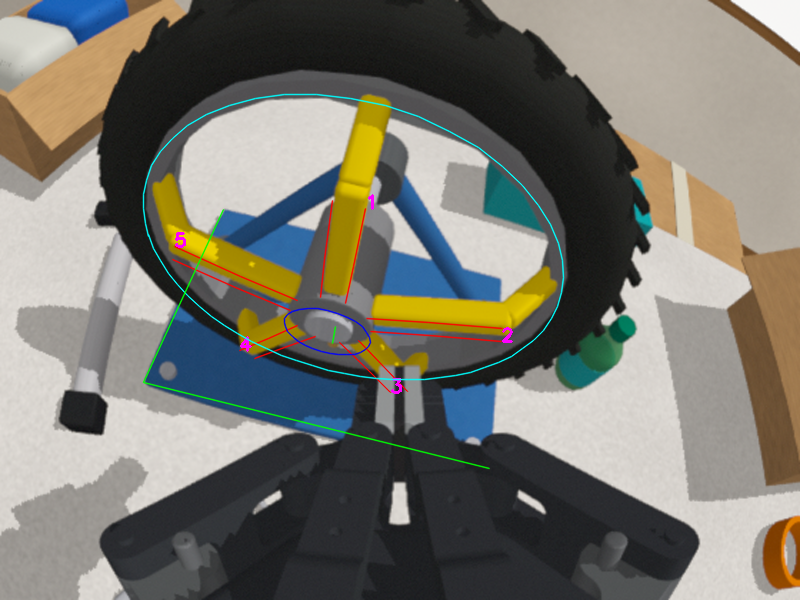

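```bash
python3 - <<'E'
from rig import arm
s=arm.sense();print(s["clock"],s["ft_force"].round(1),s["joint_vel"].round(3));print(arm.hand_in())
E
```

```text
18.8 [-0.3 -0.4 -0.6] [ 0.007  0.015  0.016  0.    -0.003  0.001]
the job is handed in; nothing more can be done
None
```

The valve is now at the very bottom of the wheel, stem pointing up, and I have handed the job in. It took 18.8 s of the 48 s allowed.

- **What I did:** With the shut fingertips I pushed spoke 4, then spoke 5, then spoke 1, counter-clockwise from about 174°. A last slow nudge on spoke 1 finished the turn. Then I pulled back clear of the wheel.
- **Last checks on the angle:** The wrist camera gave −0.4° and −0.1°, depending on how I fitted the spokes. The side camera gave −0.3°, and the red cap showed within 1.5 mm sideways of where it should be.
- **Last checks on contact:** The force on the tool was about zero at hand-in, and stayed below 4 N in the readings taken at the end of each move while pushing. I only checked the other objects by eye in the pictures, and none seemed to have moved.

**Two things did not go as planned:**
- **Force spike:** During the first fast move, in free space, the arm ran into a joint limit. One force reading came to about 150 N, above the 120 N limit, and was back near zero at the next reading. I took it as the arm braking rather than touching anything, but it could count against the wrist-force limit.
- **Failed detector:** The last automatic search for the valve cap in the side picture found nothing, so I judged the cap's position from the picture itself.

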